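# Put the fragile glaze test pieces away in the sample drawer

## Robot

A 7-joint arm with a two-finger parallel gripper is mounted at the origin on the work surface. World frame = base frame: x ahead of the robot, y to its left, z up, the work surface at z = 0. Lengths are in m, angles in rad, forces in N, time in s.
With the tool pointing down it reaches from about 0.4 to 0.85 m from the base axis. Payload 10.4 kg.
Tool frame: the origin (TCP) lies at the very end of the fingers, on their centre line; the grasp point (between the pads) lies 19 mm behind it; z points along the fingers, y is the line along which they close (so a half turn about z gives the same grasp; the last joint's range is limited). The gripper opens to 85 mm and grips with 20 to 120 N. Pads are 22 mm wide; open, the fingers measure 114 mm over their backs; the gripper's body (76 mm by 85 mm) begins 54 mm behind the grasp point. The pads swing forward as they close: fully open they stand 13 mm farther back than shut.
Start: joints at [1.3, 0.332, -0.065, 1.46, 0.022, 1.35, -0.088], TCP at [0.153, -0.606, 0.231] pointing down, gripper open.
Joint ranges: [-2.6, 2.6], [-0.5, 2.12], [-1.47, 1.34], [0.16, 2.42], [-1.27, 4.41], [0.06, 2.06], [-2.6, 2.6]. Speed limits (rad/s): [2.22, 2.22, 2.79, 2.79, 3.14, 3.14, 3.14].

## Interface

Orientations are given as a unit quaternion [x, y, z, w].
In Python, from workcell import * gives the robot as it stands. The module is installed in compiled form; this text tells all that it offers.
- The arm moves only by the tool carry_out, never from a script. Its argument "motion" is a list of rows, each an object with "xyz": the shift along the tool's x, y, z in m, a list of three; "angular": the turn, a rotation vector about the tool's x, y, z in degrees, a list of three. A call has 1 to 12 rows; each row is the pose to reach, as a shift and turn from the pose commanded when the call began, along the tool's axes at that moment; what a row does not reach only later rows make up. A row lasts 1/10 s, in which the tool goes at most 50 mm and 8.59 degrees, less where a joint would pass 70% of its speed; a pose out of reach is approached as far as the arm can. A call with a gripper value outside its range is refused whole. "hand" is the opening, from 0 (shut) to 1 (fully open), set as the call begins (left out, the last holds). The fingers move at their own pace and stop on an object; "grip_force" is the grip in N (left out, the last holds). Time passes only in rows, so rows that repeat a pose let the fingers close. It gives the time, the measured TCP pose, the force, the opening and the grip force at its end, in the units of the state.
- get_obs(): the state, without advancing time (a new reading comes with each control period).
- camera(name): name is "side" or "top"; returns a dict with "img" (400x640x3 uint8, red, green, blue), "fx", "fy", "cx", "cy" (pixels), "extrinsics" (4x4, takes a point from camera to world coordinates). Camera axes: x right, y up, looking along -z (the intrinsics and any distortion apply to the point x, -y, -z); pixel columns grow to the right and rows downward; lengths in m; the calibration is good to about 2 mm. A picture is of the moment at which its call begins. There is no depth.
- hand_in(): hands the job in; it is judged then, once.
The state is a dict: "clock": time; "joint_pos": joint angles; "joint_velocities": joint speeds; "tau": joint torques, N m; "position": TCP position; "ee_rot": TCP orientation; "ft_force": force on the tool from outside, world axes, zero at the start; "torque": the same for the moment, N m; "grip_width": opening from 0.0 (shut) to 1.0 (fully open); "grasp_force": force on a finger pad.
Only numpy, scipy, OpenCV 4.12 (cv2) and the standard library are available. Lean on these libraries where they do the work, as an engineer would, in place of code of your own. Each camera call takes 0.05 s, during which the arm holds its last target. There are 200 camera calls.

## Task

Pull the sample drawer right out and first move every dark packing block from its pockets to the narrow wood bay of the crate. Then take the glaze test pieces that are in the crate and stand each one upright in the pocket whose swatch matches its colour, going strictly in the order of the pocket dots from one to five (red, yellow, green, blue, white; skip a colour that is not there), and finally push the drawer fully shut with the pieces standing in their pockets. The pieces are thin and crack: grip them with no more than 35 N, and set them down gently in the drawer rather than dropping or banging them. Leave the wood offcuts in the crate and do not disturb the glue, the tape or the cup.

Things in the scene. Friction and masses are not known exactly. Their poses are not given: they have to be found in the camera images.
- pull (a point): Middle of the drawer's pull: a level dark steel bar 10 mm thick, 110 long, parallel to the drawer front with a clear gap of 33 mm behind it, held by an arm at each end. The point is on the bar's axis, 50 mm above the table. Frame as unit. It moves with the drawer.
- drawer (a joint): How far the drawer is pulled out, m: 0 shut (front 2 mm from the cabinet), 0.13 fully out at its stop. It slides along the cabinet's -x with about 1.5 N of friction and stays where it is left. At the start 0 to 0.025.
- unit: Fixed wooden drawer cabinet, 350 mm wide (y), 145 deep (x), 78 high. Origin on the table under the middle of its front edge; x points back into it, y along its front. Its drawer comes out along -x, towards the robot. Drawer front: 346 mm wide, 12 thick, top 68 above the table. Pocket dividers and the drawer's rear wall stand only 20 mm above the pocket floors; upright pieces pass under the top.
- pocket1 (a point): Pocket 1 of the drawer: red floor swatch, one dot on the top edge of the drawer front before it. 59 mm wide (y), 114 deep (x). The point is the middle of its floor, 11 mm above the table, 57 mm behind the drawer front. Frame as unit; moves with the drawer. Dividers 4 mm thick. Pocket 1 is at the +y end, and the pockets are 63 mm apart.
- pocket2 (a point): Pocket 2 of the drawer: yellow floor swatch, two dots on the top edge of the drawer front before it. 59 mm wide (y), 114 deep (x). The point is the middle of its floor, 11 mm above the table, 57 mm behind the drawer front. Frame as unit; moves with the drawer. Dividers 4 mm thick. Pocket 1 is at the +y end, and the pockets are 63 mm apart.
- pocket3 (a point): Pocket 3 of the drawer: green floor swatch, three dots on the top edge of the drawer front before it. 59 mm wide (y), 114 deep (x). The point is the middle of its floor, 11 mm above the table, 57 mm behind the drawer front. Frame as unit; moves with the drawer. Dividers 4 mm thick. Pocket 1 is at the +y end, and the pockets are 63 mm apart.
- pocket4 (a point): Pocket 4 of the drawer: blue floor swatch, four dots on the top edge of the drawer front before it. 59 mm wide (y), 114 deep (x). The point is the middle of its floor, 11 mm above the table, 57 mm behind the drawer front. Frame as unit; moves with the drawer. Dividers 4 mm thick. Pocket 1 is at the +y end, and the pockets are 63 mm apart.
- pocket5 (a point): Pocket 5 of the drawer: white floor swatch, five dots on the top edge of the drawer front before it. 59 mm wide (y), 114 deep (x). The point is the middle of its floor, 11 mm above the table, 57 mm behind the drawer front. Frame as unit; moves with the drawer. Dividers 4 mm thick. Pocket 1 is at the +y end, and the pockets are 63 mm apart.
- piece_red: Hollow, closed-topped ceramic glaze test piece: an upright cylinder 42 mm across and 42 mm high, red glaze over a bare terracotta foot 8 mm high, 50 to 100 g, heavy at the foot so that it is hard to tip over. Origin at the centre of its underside, z up through its top. Its thin wall cracks if gripped (each finger's push) with more than 35 N. May be absent.
- piece_yellow: Hollow, closed-topped ceramic glaze test piece: an upright cylinder 42 mm across and 42 mm high, yellow glaze over a bare terracotta foot 8 mm high, 50 to 100 g, heavy at the foot so that it is hard to tip over. Origin at the centre of its underside, z up through its top. Its thin wall cracks if gripped (each finger's push) with more than 35 N. May be absent.
- piece_green: Hollow, closed-topped ceramic glaze test piece: an upright cylinder 42 mm across and 42 mm high, green glaze over a bare terracotta foot 8 mm high, 50 to 100 g, heavy at the foot so that it is hard to tip over. Origin at the centre of its underside, z up through its top. Its thin wall cracks if gripped (each finger's push) with more than 35 N. May be absent.
- piece_blue: Hollow, closed-topped ceramic glaze test piece: an upright cylinder 42 mm across and 42 mm high, blue glaze over a bare terracotta foot 8 mm high, 50 to 100 g, heavy at the foot so that it is hard to tip over. Origin at the centre of its underside, z up through its top. Its thin wall cracks if gripped (each finger's push) with more than 35 N. May be absent.
- piece_white: Hollow, closed-topped ceramic glaze test piece: an upright cylinder 42 mm across and 42 mm high, white glaze over a bare terracotta foot 8 mm high, 50 to 100 g, heavy at the foot so that it is hard to tip over. Origin at the centre of its underside, z up through its top. Its thin wall cracks if gripped (each finger's push) with more than 35 N. May be absent.
- crate: Fixed shallow wooden crate, 242 mm (x) by 400 mm (y), rim 28 mm above the table, floor 6 mm thick, walls 8 mm. Origin on the table under its centre. A 6 mm partition as high as the rim, 88 mm to the -y side of the centre, parts off a narrow wood bay on the -y side. At the start the pieces stand in the larger part among two offcuts.
- offcut1: Loose flat wood offcut lying in the crate, 85 x 26 x 12 mm, 30 g. Origin at the centre of its underside, x along its length.
- offcut2: Loose flat wood offcut lying in the crate, 60 x 34 x 12 mm, 30 g. Origin at the centre of its underside, x along its length.
- offcut3: Loose flat wood offcut lying in the crate, 70 x 22 x 12 mm, 30 g. Origin at the centre of its underside, x along its length.
- bay (a point): Wood bay of the crate: the narrow compartment at the crate's -y end, 101 mm wide (y) and 226 mm long (x) inside, with one offcut lying across its far (+x) end. The point is the middle of its floor, 6 mm above the table. Frame as crate.
- block1: Loose dark wood packing block, 40 x 26 x 38 mm high (x, y, z), 30 g, standing at the start in pocket 1 of the drawer, its 40 mm roughly along the pocket; not fragile. Origin at the centre of its underside. May be absent.
- block2: Loose dark wood packing block, 40 x 26 x 38 mm high (x, y, z), 30 g, standing at the start in pocket 3 of the drawer, its 40 mm roughly along the pocket; not fragile. Origin at the centre of its underside. May be absent.
- block3: Loose dark wood packing block, 40 x 26 x 38 mm high (x, y, z), 30 g, standing at the start in pocket 5 of the drawer, its 40 mm roughly along the pocket; not fragile. Origin at the centre of its underside. May be absent.
- glue: White glue bottle, 54 mm across, 140 mm high, orange cap; bystander. Origin at the centre of its underside.
- tape: Roll of tape lying flat, 100 mm across, 25 mm high; bystander. Origin at the centre of its underside.
- cup: Paper coffee cup, 80 mm across, 100 mm high; bystander. Origin at the centre of its underside.

How it is judged:
By the outcome, as a careful person would: the job done as asked, in the order asked, and still so for the second after the job is handed in, with the robot touching nothing.
Of piece_red, piece_yellow, piece_green, piece_blue, piece_white only 3 to 5 are there at a start; the rules pass over those that are not, and their reading is None.
Of block1, block2, block3 only 2 to 3 are there at a start; the rules pass over those that are not, and their reading is None.
At some moment in a run one of piece_red, piece_yellow, piece_green, piece_blue, piece_white may be knocked a few centimetres aside while the robot is not near it.
It also fails if it takes over 210 s, if anything falls off the work surface, if the arm or the gripper's body presses on something with over 40 N, if the wrist force passes 120 N, or if a joint passes its speed limit or range.

## Working session

There is one attempt and no reset: what is moved stays moved. The work goes in short steps, Python scripts to look and compute and a tool call to move; the robot and the scene stay as the last step left them, time stands still between calls to the robot, and variables do not carry over. Pictures are saved under pics/ and viewed, at most 14 in all, crops included, and the job is handed in when it is done.

Besides the shell and the picture viewer there is one more tool, called after "Request:" by a JSON object that holds its "name" and its "arguments". carry_out: Moves the arm, as the interface text tells. Its arguments: {"type":"object","properties":{"motion":{"type":"array"},"hand":{"type":"number"},"grip_force":{"type":"number"}},"required":["motion"]}

```bash
mkdir -p pics
cat > h.py <<'E'
from workcell import *
import numpy as np, cv2
from scipy.spatial.transform import Rotation as R
def snap(name,fn,crop=None,scale=1):
    c=camera(name); im=c["img"][:,:,::-1]
    np.savez('pics/'+fn+'.npz',img=c["img"],K=[c["fx"],c["fy"],c["cx"],c["cy"]],E=c["extrinsics"])
    if crop: x0,y0,x1,y1=crop; im=im[y0:y1,x0:x1]
    if scale!=1: im=cv2.resize(im,None,fx=scale,fy=scale,interpolation=cv2.INTER_CUBIC)
    cv2.imwrite('pics/'+fn+'.png',im); return c
def ray(fn,u,v):
    d=np.load('pics/'+fn+'.npz'); fx,fy,cx,cy=d['K']; E=d['E']
    r=E[:3,:3]@np.array([(u-cx)/fx,-(v-cy)/fy,-1]); return E[:3,3],r
def at_z(fn,u,v,z):
    o,r=ray(fn,u,v); return o+r*(z-o[2])/r[2]
def tri(a,b):
    (o1,r1),(o2,r2)=ray(*a),ray(*b)
    A=np.stack([r1,-r2],1); s=np.linalg.lstsq(A,o2-o1,rcond=None)[0]
    p,q=o1+s[0]*r1,o2+s[1]*r2; return (p+q)/2,np.linalg.norm(p-q)
def proj(fn,p):
    d=np.load('pics/'+fn+'.npz'); fx,fy,cx,cy=d['K']; E=d['E']
    q=E[:3,:3].T@(np.array(p)-E[:3,3]); return np.round([cx+fx*q[0]/-q[2],cy-fy*q[1]/-q[2]],1)
E
python3 - <<'E'
from h import *
for n in("top","side"):
    c=snap(n,n+"0"); print({k:c[k] for k in c if k!="img"})
o=get_obs(); print({k:np.round(o[k],4) for k in o})
E
```

```text
{'fx': 457.8644293929549, 'fy': 457.8644293929549, 'cx': 315.16521736565466, 'cy': 194.42398858932756, 'extrinsics': array([[-0.00212103,  0.99664122, -0.08186434,  0.52173111],
       [-0.99996121, -0.00281364, -0.00834606, -0.03162419],
       [-0.00854836,  0.08184347,  0.99660854,  1.04219127],
       [ 0.        ,  0.        ,  0.        ,  1.        ]])}
{'fx': 406.9880682108193, 'fy': 406.9880682108193, 'cx': 328.8654866272627, 'cy': 202.04816513423984, 'extrinsics': array([[-0.74858337,  0.48957165, -0.44714934,  0.16906273],
       [-0.66301843, -0.54719175,  0.51086961,  0.43897412],
       [ 0.00543085,  0.67889675,  0.73421367,  0.74176901],
       [ 0.        ,  0.        ,  0.        ,  1.        ]])}
{'clock': np.float64(0.1), 'joint_pos': array([ 1.3004,  0.3328, -0.0647,  1.4609,  0.0216,  1.3499, -0.0885]), 'joint_velocities': array([-0.0006,  0.0005,  0.0003, -0.0014,  0.0003, -0.0021,  0.0001]), 'tau': array([ 1.10000e-03, -6.26752e+01,  4.93000e-02, -3.92434e+01,
        1.63000e-02,  6.90000e-03,  0.00000e+00]), 'position': array([ 0.1532, -0.6056,  0.2306]), 'ee_rot': array([ 9.923e-01,  1.236e-01, -1.000e-04, -6.000e-04]), 'ft_force': array([-0.3802,  0.5121, -0.1685]), 'torque': array([-0.005 ,  0.0608, -0.0158]), 'grasp_force': np.float64(0.0), 'grip_width': np.float64(0.9994)}
```

View pics/top0.png

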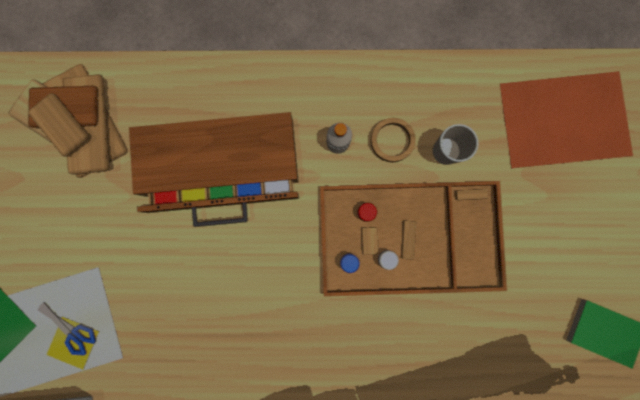

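View pics/side0.png

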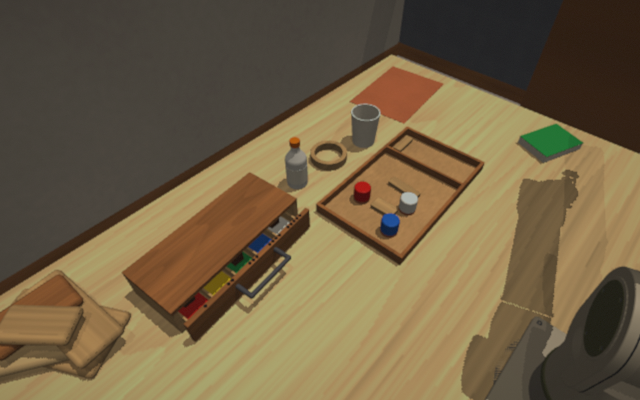

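Run:
```python
from h import *
t=np.load('pics/top0.npz')['img'][:,:,::-1]; s=np.load('pics/side0.npz')['img'][:,:,::-1]
f=lambda im,x0,y0,x1,y1,k:cv2.resize(im[y0:y1,x0:x1],None,fx=k,fy=k,interpolation=cv2.INTER_CUBIC)
cv2.imwrite('pics/c1.png',f(t,125,105,305,235,4.4)); cv2.imwrite('pics/c2.png',f(t,310,170,510,300,4)); cv2.imwrite('pics/c3.png',f(s,120,120,490,340,2.16))
```

```text
(no output)
```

View pics/c1.png

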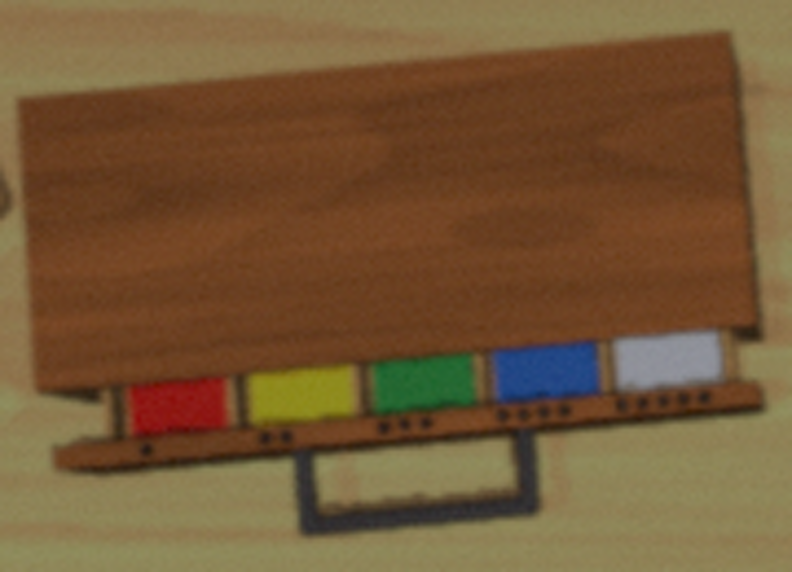

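View pics/c2.png

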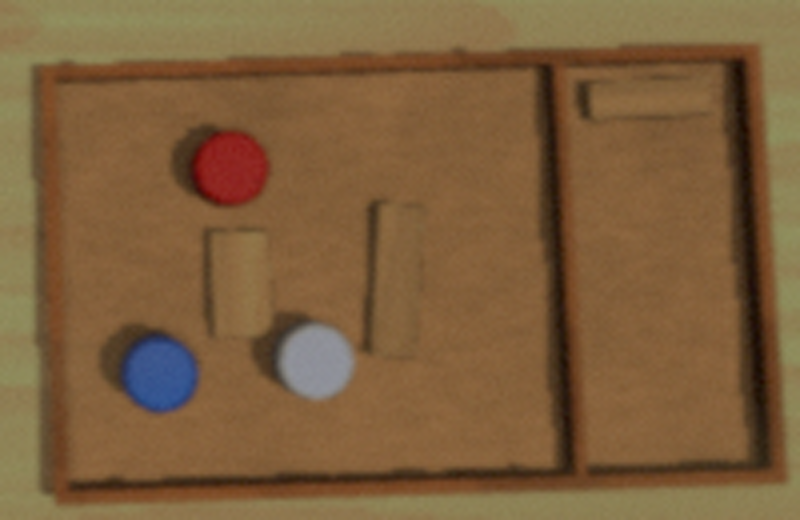

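View pics/c3.png

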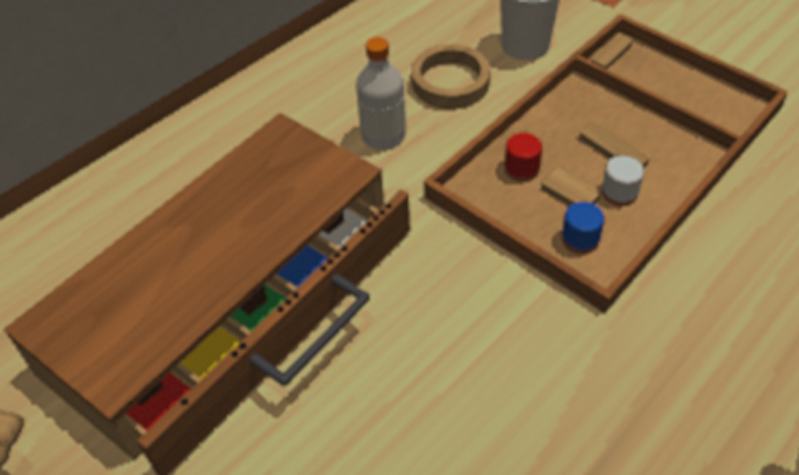

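```bash
cat >> h.py <<'E'
def px(x0,y0,k,U,V): return (U+.5)/k-.5+x0,(V+.5)/k-.5+y0
E
python3 - <<'E'
from h import *
np.set_printoptions(precision=4,suppress=True)
T1=lambda U,V:('top0',*px(125,105,4.4,U,V)); T2=lambda U,V:('top0',*px(310,170,4,U,V)); S=lambda U,V:('side0',*px(120,120,2.16,U,V))
for n,a,b in [('unit FR',T1(757,325),S(383,173)),('FL',T1(36,388),S(110,418)),('BL',T1(19,98),S(8,330)),('BR',T1(730,33),S(282,114)),
 ('bar L corner',T1(308,527),S(285,380)),('bar R',T1(531,509),S(367,297)),('dot1',T1(147,450),S(184,402)),
 ('red top',T2(231,167),S(524,145)),('blue top',T2(160,373),S(584,213)),('white top',T2(316,361),S(624,168)),
 ('crate UL',T2(36,68),S(427,182)),('UR',T2(757,48),S(622,17)),('LR',T2(781,480),S(784,95)),('LL',T2(57,500),S(606,305))]:
    print(n,*tri(a,b))
for n,p,z in [('FR',T1(757,325),.078),('FL',T1(36,388),.078),('BL',T1(19,98),.078),('BR',T1(730,33),.078),('bar mid',T1(419,519),.05),('dot1',T1(147,450),.068),('dot5 mid',T1(664,401),.068),('pk1',T1(175,406),.011),('pk5',T1(668,360),.011)]+[('red',T2(231,167),.048),('blue',T2(160,373),.048),('white',T2(316,361),.048),('UL',T2(36,68),.028),('UR',T2(757,48),.028),('LR',T2(781,480),.028),('LL',T2(57,500),.028),('off3 L',T2(583,100),.018),('off3 R',T2(712,96),.018)]:
    print(n,at_z(*p,z))
E
```

```text
unit FR [0.6354 0.0157 0.0717] 0.0007848558276599847
FL [0.6057 0.3641 0.0758] 1.1371882706565853e-05
BL [0.7474 0.3761 0.0753] 0.002118323547826403
BR [0.7786 0.0288 0.0755] 0.0008737762259017026
bar L corner [0.5387 0.238  0.0504] 0.0001993487344041657
bar R [0.5473 0.1279 0.0516] 0.00027754330808953364
dot1 [0.5765 0.3129 0.0678] 0.0013832797429346323
red top [ 0.5662 -0.1369  0.0453] 0.00021012767304099823
blue top [ 0.4556 -0.097   0.0495] 0.00019008860787229255
white top [ 0.4619 -0.181   0.0466] 0.0006361138563578671
crate UL [ 0.6205 -0.0323  0.0299] 0.004445598433816048
UR [ 0.6323 -0.4337  0.0225] 0.0016641115722188006
LR [ 0.3955 -0.4383  0.0211] 0.0010776492039888154
LL [ 0.3837 -0.0417  0.0127] 0.0004594533650670379
FR [0.635  0.0156 0.078 ]
FL [0.6055 0.3632 0.078 ]
BL [0.7475 0.3759 0.078 ]
BR [0.7783 0.029  0.078 ]
bar mid [0.5426 0.1834 0.05  ]
dot1 [0.576  0.3123 0.068 ]
dot5 mid [0.5992 0.0612 0.068 ]
pk1 [0.6018 0.3186 0.011 ]
pk5 [0.6248 0.0647 0.011 ]
red [ 0.5662 -0.1365  0.048 ]
blue [ 0.4555 -0.0971  0.048 ]
white [ 0.4617 -0.181   0.048 ]
UL [ 0.6224 -0.0309  0.028 ]
UR [ 0.6324 -0.431   0.028 ]
LR [ 0.3959 -0.4358  0.028 ]
LL [ 0.3855 -0.0417  0.028 ]
off3 L [ 0.6045 -0.3369  0.018 ]
off3 R [ 0.6066 -0.409   0.018 ]
```

Request:
{"name": "carry_out", "arguments": {"motion": [{"xyz": [0.394, -0.267, 0], "angular": [0, 0, -80.9]}, {"xyz": [0.394, -0.267, 0], "angular": [0, 0, -80.9]}, {"xyz": [0.394, -0.267, 0], "angular": [0, 0, -80.9]}, {"xyz": [0.394, -0.267, 0], "angular": [0, 0, -80.9]}, {"xyz": [0.394, -0.267, 0], "angular": [0, 0, -80.9]}, {"xyz": [0.394, -0.267, 0], "angular": [0, 0, -80.9]}, {"xyz": [0.394, -0.267, 0], "angular": [0, 0, -80.9]}, {"xyz": [0.394, -0.267, 0], "angular": [0, 0, -80.9]}, {"xyz": [0.394, -0.267, 0], "angular": [0, 0, -80.9]}, {"xyz": [0.394, -0.267, 0], "angular": [0, 0, -80.9]}, {"xyz": [0.394, -0.267, 0], "angular": [0, 0, -80.9]}, {"xyz": [0.394, -0.267, 0], "angular": [0, 0, -80.9]}], "hand": 0.35, "grip_force": 25}}

```text
clock: 1.3
position: [0.4696, -0.2504, 0.2309]
ee_rot: [0.675, 0.738, -0.0, -0.0]
ft_force: [0.0, -0.7, -0.2]
grip_width: 0.35
grasp_force: 0.0
```

Request:
{"name": "carry_out", "arguments": {"motion": [{"xyz": [0.426, 0.111, 0], "angular": [0, 0, 0]}, {"xyz": [0.426, 0.111, 0], "angular": [0, 0, 0]}, {"xyz": [0.426, 0.111, 0], "angular": [0, 0, 0]}, {"xyz": [0.426, 0.111, 0], "angular": [0, 0, 0]}, {"xyz": [0.426, 0.111, 0], "angular": [0, 0, 0]}, {"xyz": [0.426, 0.111, 0], "angular": [0, 0, 0]}, {"xyz": [0.426, 0.111, 0], "angular": [0, 0, 0]}, {"xyz": [0.426, 0.111, 0], "angular": [0, 0, 0]}, {"xyz": [0.426, 0.111, 0], "angular": [0, 0, 0]}, {"xyz": [0.426, 0.111, 0.05], "angular": [0, 0, 0]}, {"xyz": [0.426, 0.111, 0.1], "angular": [0, 0, 0]}, {"xyz": [0.426, 0.111, 0.13], "angular": [0, 0, 0]}]}}

```text
clock: 2.5
position: [0.5413, 0.181, 0.0973]
ee_rot: [0.676, 0.737, -0.002, -0.001]
ft_force: [0.2, -0.7, -0.3]
grip_width: 0.352
grasp_force: 0.0
```

Run:
```python
from h import *
o=get_obs();print(o["position"],o["ee_rot"],o["joint_pos"])
snap("side","s1",(100,130,360,340),3)
```

```text
[0.54134244 0.18097073 0.09727864] [ 6.76039538e-01  7.36861940e-01 -2.17243054e-03 -5.52058491e-04] [ 0.23050701  0.44294355 -0.7777899   1.72545778  0.34132666  1.11866866
 -0.5660038 ]
```

View pics/s1.png

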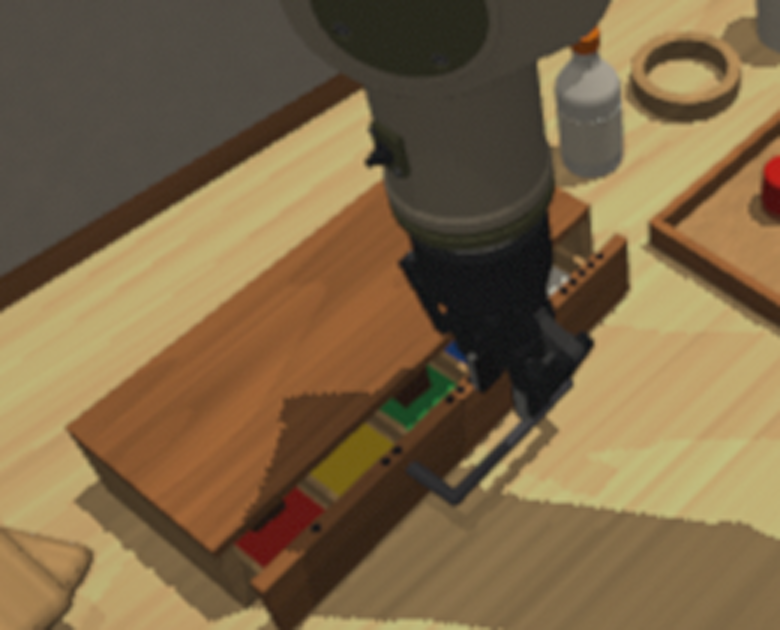

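Request:
{"name": "carry_out", "arguments": {"motion": [{"xyz": [0, 0, 0.03], "angular": [0, 0, 0]}, {"xyz": [0, 0, 0.055], "angular": [0, 0, 0]}, {"xyz": [0, 0, 0.069], "angular": [0, 0, 0]}, {"xyz": [0, 0, 0.069], "angular": [0, 0, 0]}]}}

```text
clock: 2.95
position: [0.5421, 0.1822, 0.0312]
ee_rot: [0.676, 0.737, -0.001, -0.0]
ft_force: [-1.2, -0.0, -0.0]
grip_width: 0.35
grasp_force: 0.0
```

Request:
{"name": "carry_out", "arguments": {"motion": [{"xyz": [0, 0, 0], "angular": [0, 0, 0]}, {"xyz": [0, 0, 0], "angular": [0, 0, 0]}, {"xyz": [0, 0, 0], "angular": [0, 0, 0]}, {"xyz": [0, 0, 0], "angular": [0, 0, 0]}, {"xyz": [0, 0, 0], "angular": [0, 0, 0]}], "hand": 0, "grip_force": 25}}

```text
clock: 3.45
position: [0.5436, 0.1837, 0.0338]
ee_rot: [0.675, 0.738, 0.001, 0.001]
ft_force: [-1.0, -1.6, 6.0]
grip_width: 0.104
grasp_force: 24.9
```

Request:
{"name": "carry_out", "arguments": {"motion": [{"xyz": [0, -0.01, 0], "angular": [0, 0, 0]}, {"xyz": [0, -0.025, 0], "angular": [0, 0, 0]}, {"xyz": [0, -0.04, 0], "angular": [0, 0, 0]}, {"xyz": [0, -0.055, 0], "angular": [0, 0, 0]}, {"xyz": [0, -0.07, 0], "angular": [0, 0, 0]}, {"xyz": [0, -0.085, 0], "angular": [0, 0, 0]}, {"xyz": [0, -0.095, 0], "angular": [0, 0, 0]}, {"xyz": [0, -0.101, 0], "angular": [0, 0, 0]}, {"xyz": [0, -0.104, 0], "angular": [0, 0, 0]}, {"xyz": [0, -0.106, 0], "angular": [0, 0, 0]}, {"xyz": [0, -0.107, 0], "angular": [0, 0, 0]}, {"xyz": [0, -0.107, 0], "angular": [0, 0, 0]}]}}

```text
clock: 4.65
position: [0.4382, 0.1741, 0.0337]
ee_rot: [0.675, 0.738, 0.002, 0.002]
ft_force: [7.8, -2.6, 4.5]
grip_width: 0.102
grasp_force: 25.4
```

Request:
{"name": "carry_out", "arguments": {"motion": [{"xyz": [0, 0, 0], "angular": [0, 0, 0]}, {"xyz": [0, 0, 0], "angular": [0, 0, 0]}]}}

```text
clock: 4.85
position: [0.4382, 0.1741, 0.0337]
ee_rot: [0.675, 0.738, 0.002, 0.002]
ft_force: [6.5, -1.8, 5.0]
grip_width: 0.107
grasp_force: 25.4
```

Request:
{"name": "carry_out", "arguments": {"motion": [{"xyz": [0, 0.001, 0], "angular": [0, 0, 0]}, {"xyz": [0, 0.001, 0], "angular": [0, 0, 0]}, {"xyz": [0, 0.001, 0], "angular": [0, 0, 0]}, {"xyz": [0, 0.001, -0.03], "angular": [0, 0, 0]}, {"xyz": [0, 0.001, -0.07], "angular": [0, 0, 0]}, {"xyz": [0, 0.001, -0.12], "angular": [0, 0, 0]}, {"xyz": [-0.05, 0.001, -0.16], "angular": [0, 0, 0]}, {"xyz": [-0.1, 0.001, -0.17], "angular": [0, 0, 0]}, {"xyz": [-0.15, 0.001, -0.17], "angular": [0, 0, 0]}, {"xyz": [-0.2, 0.001, -0.17], "angular": [0, 0, 0]}, {"xyz": [-0.25, 0.001, -0.17], "angular": [0, 0, 0]}, {"xyz": [-0.3, 0.001, -0.17], "angular": [0, 0, 0]}], "hand": 0.35}}

```text
clock: 6.05
position: [0.4619, -0.113, 0.2023]
ee_rot: [0.675, 0.738, -0.0, 0.0]
ft_force: [0.5, 0.6, -0.5]
grip_width: 0.349
grasp_force: 0.0
```

Run:
```python
from h import *
snap("top","t2"); snap("side","s2")
t=np.load('pics/t2.npz')['img'][:,:,::-1]; s=np.load('pics/s2.npz')['img'][:,:,::-1]
f=lambda im,x0,y0,x1,y1,k:cv2.resize(im[y0:y1,x0:x1],None,fx=k,fy=k,interpolation=cv2.INTER_CUBIC)
cv2.imwrite('pics/c4.png',np.vstack([f(t,125,180,325,260,3.9)[:300,:780],f(s,120,180,340,265,3.5454)[:300,:780]]))
```

```text
(no output)
```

View pics/c4.png

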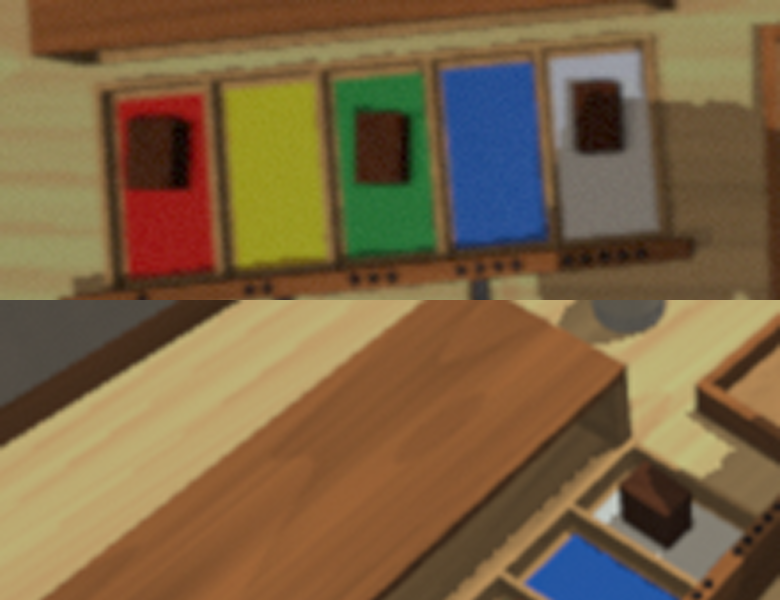

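Run:
```python
from h import *
np.set_printoptions(precision=4,suppress=True)
T=lambda U,V:('t2',*px(125,180,3.9,U,V)); S=lambda U,V:('s2',*px(120,180,3.5454,U,V-300))
print(tri(T(598,115),S(655,490)))
o=np.array([.6203,.1894]); th=np.radians(5.1); U=np.array([[np.cos(th),np.sin(th)],[-np.sin(th),np.cos(th)]])
for n,p,z in [('b1',(149,152),.049),('b2',(381,147),.049),('b3',(598,115),.049),('p1TL',(114,95),.031),('p1BR',(215,272),.031),('p5TR',(642,50),.031),('p5BL',(558,243),.031)]:
    w=at_z(*T(*p),z); print(n,w,'unit',U@(w[:2]-o))
s=np.load('pics/s2.npz')['img'][:,:,::-1]
cv2.imwrite('pics/c5.png',cv2.resize(s[220:360,160:340],None,fx=4.2,fy=4.2,interpolation=cv2.INTER_CUBIC))
```

```text
(array([0.572 , 0.0582, 0.0442]), np.float64(0.0006784620535756524))
b1 [0.5515 0.3079 0.049 ] unit [-0.058   0.1241]
b2 [0.554  0.1784 0.049 ] unit [-0.067  -0.0051]
b3 [0.5715 0.0576 0.049 ] unit [-0.0603 -0.127 ]
p1TL [0.5845 0.3348 0.031 ] unit [-0.0227  0.148 ]
p1BR [0.4843 0.275  0.031 ] unit [-0.1278  0.0973]
p5TR [0.6094 0.0343 0.031 ] unit [-0.0247 -0.1535]
p5BL [0.5002 0.0814 0.031 ] unit [-0.1292 -0.0969]
```

View pics/c5.png

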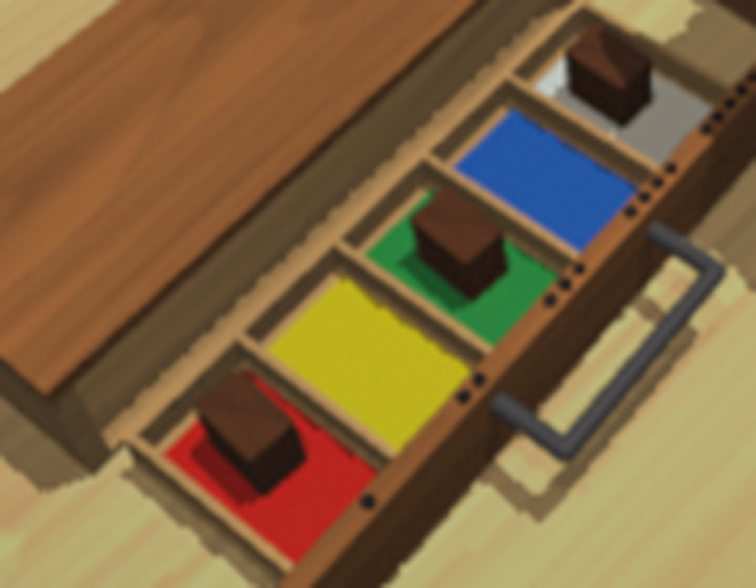

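```bash
cat >> h.py <<'E'
np.set_printoptions(precision=4,suppress=True)
OU=np.array([.6203,.1894]); th=np.radians(5.1); UU=np.array([[np.cos(th),np.sin(th)],[-np.sin(th),np.cos(th)]])
def U2W(x,y): return UU.T@np.array([x,y])+OU
def sh(a,b):
    "shift tool axes from world a to b, tool x=unit y, tool y=unit x"
    a,b=np.array(a),np.array(b); d=UU@(b[:2]-a[:2]); return np.round([d[1],d[0],a[2]-b[2]],3)
E
python3 - <<'E'
from h import *
T=lambda U,V:('t2',*px(125,180,3.9,U,V)); S=lambda U,V:('s2',*px(160,220,4.2,U,V))
for a,b in [((149,152),(250,418)),((381,147),(459,225)),((598,115),(609,64))]:
    p,e=tri(T(*a),S(*b)); print(p,e,UU@(p[:2]-OU))
cur=get_obs()["position"]; print(cur)
b3=[.5715,.0576,.03]; b2=[.554,.1784,.03]; b1=[.5515,.3079,.03]
g3=[.535,-.400,.026]; g2=[.535,-.352,.026]; g1=[.455,-.376,.026]
for a,b in [(cur,b3),(b3,g3),(g3,b2),(b2,g2),(g2,b1),(b1,g1)]: print(sh(a,b))
E
```

```text
[0.5509 0.3088 0.0439] 0.0022872906749659395 [-0.0585  0.1251]
[0.5543 0.1795 0.0445] 0.000402694231602401 [-0.0666 -0.004 ]
[0.572  0.0585 0.0388] 0.00015128616080592786 [-0.0598 -0.1261]
[ 0.4614 -0.1181  0.2016]
[0.165 0.125 0.172]
[-0.453 -0.077  0.004]
[ 0.574  0.07  -0.004]
[-0.527 -0.066  0.004]
[ 0.656  0.075 -0.004]
[-0.673 -0.157  0.004]
```

Request:
{"name": "carry_out", "arguments": {"motion": [{"xyz": [0.165, 0.125, 0], "angular": [0, 0, 0]}, {"xyz": [0.165, 0.125, 0], "angular": [0, 0, 0]}, {"xyz": [0.165, 0.125, 0], "angular": [0, 0, 0]}, {"xyz": [0.165, 0.125, 0], "angular": [0, 0, 0]}, {"xyz": [0.165, 0.125, 0.02], "angular": [0, 0, 0]}, {"xyz": [0.165, 0.125, 0.06], "angular": [0, 0, 0]}, {"xyz": [0.165, 0.125, 0.1], "angular": [0, 0, 0]}, {"xyz": [0.165, 0.125, 0.13], "angular": [0, 0, 0]}, {"xyz": [0.165, 0.125, 0.15], "angular": [0, 0, 0]}, {"xyz": [0.165, 0.125, 0.162], "angular": [0, 0, 0]}, {"xyz": [0.165, 0.125, 0.172], "angular": [0, 0, 0]}, {"xyz": [0.165, 0.125, 0.172], "angular": [0, 0, 0]}], "hand": 0.6, "grip_force": 30}}

```text
clock: 7.35
position: [0.5718, 0.0642, 0.0296]
ee_rot: [0.675, 0.738, -0.0, -0.0]
ft_force: [-0.0, 0.1, 0.1]
grip_width: 0.6
grasp_force: 0.0
```

Request:
{"name": "carry_out", "arguments": {"motion": [{"xyz": [0, 0, 0], "angular": [0, 0, 0]}, {"xyz": [0, 0, 0], "angular": [0, 0, 0]}, {"xyz": [0, 0, 0], "angular": [0, 0, 0]}, {"xyz": [0, 0, 0], "angular": [0, 0, 0]}, {"xyz": [0, 0, -0.02], "angular": [0, 0, 0]}, {"xyz": [0, 0, -0.06], "angular": [0, 0, 0]}, {"xyz": [0, 0, -0.1], "angular": [0, 0, 0]}, {"xyz": [0, 0, -0.1], "angular": [0, 0, 0]}], "hand": 0}}

```text
clock: 8.15
position: [0.5751, 0.065, 0.1359]
ee_rot: [0.675, 0.738, 0.003, 0.003]
ft_force: [0.5, -0.3, 0.1]
grip_width: 0.458
grasp_force: 30.4
```

Request:
{"name": "carry_out", "arguments": {"motion": [{"xyz": [-0.455, -0.079, 0], "angular": [0, 0, 0]}, {"xyz": [-0.455, -0.079, 0], "angular": [0, 0, 0]}, {"xyz": [-0.455, -0.079, 0], "angular": [0, 0, 0]}, {"xyz": [-0.455, -0.079, 0], "angular": [0, 0, 0]}, {"xyz": [-0.455, -0.079, 0], "angular": [0, 0, 0]}, {"xyz": [-0.455, -0.079, 0], "angular": [0, 0, 0]}, {"xyz": [-0.455, -0.079, 0], "angular": [0, 0, 0]}, {"xyz": [-0.455, -0.079, 0], "angular": [0, 0, 0]}, {"xyz": [-0.455, -0.079, 0], "angular": [0, 0, 0]}, {"xyz": [-0.455, -0.079, 0], "angular": [0, 0, 0]}, {"xyz": [-0.455, -0.079, 0], "angular": [0, 0, 0]}, {"xyz": [-0.455, -0.079, 0.03], "angular": [0, 0, 0]}]}}

```text
clock: 9.35
position: [0.5366, -0.396, 0.1036]
ee_rot: [0.675, 0.738, 0.001, 0.003]
ft_force: [0.5, 0.2, -1.2]
grip_width: 0.459
grasp_force: 30.4
```

Request:
{"name": "carry_out", "arguments": {"motion": [{"xyz": [0, 0, 0.02], "angular": [0, 0, 0]}, {"xyz": [0, 0, 0.045], "angular": [0, 0, 0]}, {"xyz": [0, 0, 0.06], "angular": [0, 0, 0]}, {"xyz": [0, 0, 0.068], "angular": [0, 0, 0]}, {"xyz": [0, 0, 0.072], "angular": [0, 0, 0]}, {"xyz": [0, 0, 0.072], "angular": [0, 0, 0]}]}}

```text
clock: 9.95
position: [0.5343, -0.3958, 0.0286]
ee_rot: [0.675, 0.738, 0.0, 0.0]
ft_force: [0.0, -0.3, -0.3]
grip_width: 0.461
grasp_force: 30.4
```

Request:
{"name": "carry_out", "arguments": {"motion": [{"xyz": [0, 0, 0.003], "angular": [0, 0, 0]}, {"xyz": [0, 0, 0.003], "angular": [0, 0, 0]}, {"xyz": [0, 0, 0], "angular": [0, 0, 0]}, {"xyz": [0, 0, -0.04], "angular": [0, 0, 0]}, {"xyz": [0, 0, -0.09], "angular": [0, 0, 0]}, {"xyz": [0.05, 0.007, -0.1], "angular": [0, 0, 0]}, {"xyz": [0.1, 0.014, -0.1], "angular": [0, 0, 0]}, {"xyz": [0.57, 0.071, -0.1], "angular": [0, 0, 0]}, {"xyz": [0.57, 0.071, -0.1], "angular": [0, 0, 0]}, {"xyz": [0.57, 0.071, -0.1], "angular": [0, 0, 0]}, {"xyz": [0.57, 0.071, -0.1], "angular": [0, 0, 0]}, {"xyz": [0.57, 0.071, -0.1], "angular": [0, 0, 0]}], "hand": 0.6}}

```text
clock: 11.15
position: [0.5469, -0.0454, 0.1292]
ee_rot: [0.675, 0.738, 0.0, 0.001]
ft_force: [1.4, -0.0, 0.4]
grip_width: 0.6
grasp_force: 0.0
```

Run:
```python
from h import *
for i in range(3): c=camera("top")
o=get_obs();print(o["position"],o["grip_width"])
for b in [[.554,.1784,.03]]: print(sh(o["position"],b))
```

```text
[ 0.5472 -0.0431  0.1293] 0.5995017029201345
[0.22  0.026 0.099]
```

Request:
{"name": "carry_out", "arguments": {"motion": [{"xyz": [0.22, 0.026, 0], "angular": [0, 0, 0]}, {"xyz": [0.22, 0.026, 0], "angular": [0, 0, 0]}, {"xyz": [0.22, 0.026, 0], "angular": [0, 0, 0]}, {"xyz": [0.22, 0.026, 0], "angular": [0, 0, 0]}, {"xyz": [0.22, 0.026, 0], "angular": [0, 0, 0]}, {"xyz": [0.22, 0.026, 0], "angular": [0, 0, 0]}, {"xyz": [0.22, 0.026, 0.03], "angular": [0, 0, 0]}, {"xyz": [0.22, 0.026, 0.06], "angular": [0, 0, 0]}, {"xyz": [0.22, 0.026, 0.08], "angular": [0, 0, 0]}, {"xyz": [0.22, 0.026, 0.092], "angular": [0, 0, 0]}, {"xyz": [0.22, 0.026, 0.099], "angular": [0, 0, 0]}, {"xyz": [0.22, 0.026, 0.099], "angular": [0, 0, 0]}]}}

```text
clock: 12.5
position: [0.5535, 0.1733, 0.0291]
ee_rot: [0.675, 0.737, -0.0, 0.0]
ft_force: [0.4, -0.1, 0.9]
grip_width: 0.599
grasp_force: 0.0
```

Request:
{"name": "carry_out", "arguments": {"motion": [{"xyz": [0, 0, 0], "angular": [0, 0, 0]}, {"xyz": [0, 0, 0], "angular": [0, 0, 0]}, {"xyz": [0, 0, 0], "angular": [0, 0, 0]}, {"xyz": [0, 0, 0], "angular": [0, 0, 0]}, {"xyz": [0, 0, -0.02], "angular": [0, 0, 0]}, {"xyz": [0, 0, -0.06], "angular": [0, 0, 0]}, {"xyz": [0, 0, -0.1], "angular": [0, 0, 0]}, {"xyz": [-0.05, -0.007, -0.1], "angular": [0, 0, 0]}, {"xyz": [-0.1, -0.014, -0.1], "angular": [0, 0, 0]}, {"xyz": [-0.15, -0.02, -0.1], "angular": [0, 0, 0]}, {"xyz": [-0.2, -0.027, -0.1], "angular": [0, 0, 0]}, {"xyz": [-0.2, -0.027, -0.1], "angular": [0, 0, 0]}], "hand": 0}}

```text
clock: 13.7
position: [0.5436, -0.0359, 0.129]
ee_rot: [0.679, 0.734, -0.002, 0.001]
ft_force: [0.2, 0.4, -1.3]
grip_width: 0.467
grasp_force: 30.1
```

Run:
```python
from h import *
for i in range(2): c=camera("top")
o=get_obs();print(o["position"],o["ee_rot"])
print(sh(o["position"],[.535,-.357,.03]))
```

```text
[ 0.544  -0.0289  0.1294] [ 0.6762  0.7368 -0.0001  0.0001]
[-0.326 -0.038  0.099]
```

Request:
{"name": "carry_out", "arguments": {"motion": [{"xyz": [-0.326, -0.038, 0], "angular": [0, 0, 0]}, {"xyz": [-0.326, -0.038, 0], "angular": [0, 0, 0]}, {"xyz": [-0.326, -0.038, 0], "angular": [0, 0, 0]}, {"xyz": [-0.326, -0.038, 0], "angular": [0, 0, 0]}, {"xyz": [-0.326, -0.038, 0], "angular": [0, 0, 0]}, {"xyz": [-0.326, -0.038, 0], "angular": [0, 0, 0]}, {"xyz": [-0.326, -0.038, 0], "angular": [0, 0, 0]}, {"xyz": [-0.326, -0.038, 0.03], "angular": [0, 0, 0]}, {"xyz": [-0.326, -0.038, 0.06], "angular": [0, 0, 0]}, {"xyz": [-0.326, -0.038, 0.085], "angular": [0, 0, 0]}, {"xyz": [-0.326, -0.038, 0.098], "angular": [0, 0, 0]}, {"xyz": [-0.326, -0.038, 0.103], "angular": [0, 0, 0]}]}}

```text
clock: 15.0
position: [0.5355, -0.3537, 0.0252]
ee_rot: [0.674, 0.739, 0.0, -0.001]
ft_force: [-10.2, 4.9, 25.5]
grip_width: 0.465
grasp_force: 32.5
```

Request:
{"name": "carry_out", "arguments": {"motion": [{"xyz": [0, 0, 0], "angular": [0, 0, 0]}, {"xyz": [0, 0, 0], "angular": [0, 0, 0]}, {"xyz": [0, 0, 0], "angular": [0, 0, 0]}, {"xyz": [0, 0, -0.04], "angular": [0, 0, 0]}, {"xyz": [0, 0, -0.09], "angular": [0, 0, 0]}, {"xyz": [0.02, 0.003, -0.103], "angular": [0, 0, 0]}, {"xyz": [0.07, 0.01, -0.103], "angular": [0, 0, 0]}, {"xyz": [0.37, 0.045, -0.103], "angular": [0, 0, 0]}, {"xyz": [0.37, 0.045, -0.103], "angular": [0, 0, 0]}, {"xyz": [0.37, 0.045, -0.103], "angular": [0, 0, 0]}, {"xyz": [0.37, 0.045, -0.103], "angular": [0, 0, 0]}, {"xyz": [0.37, 0.045, -0.103], "angular": [0, 0, 0]}], "hand": 0.58}}

```text
clock: 16.2
position: [0.5459, -0.0336, 0.1304]
ee_rot: [0.675, 0.738, 0.0, 0.001]
ft_force: [1.2, -0.2, 0.2]
grip_width: 0.579
grasp_force: 0.0
```

Run:
```python
from h import *
for i in range(3): c=camera("top")
o=get_obs();print(o["position"],o["grip_width"])
for b in [[.5505,.3085,.03]]: print(sh(o["position"],b))
```

```text
[ 0.5461 -0.0313  0.1305] 0.5789520866948539
[0.338 0.035 0.101]
```

Request:
{"name": "carry_out", "arguments": {"motion": [{"xyz": [0.338, 0.035, 0], "angular": [0, 0, 0]}, {"xyz": [0.338, 0.035, 0], "angular": [0, 0, 0]}, {"xyz": [0.338, 0.035, 0], "angular": [0, 0, 0]}, {"xyz": [0.338, 0.035, 0], "angular": [0, 0, 0]}, {"xyz": [0.338, 0.035, 0], "angular": [0, 0, 0]}, {"xyz": [0.338, 0.035, 0], "angular": [0, 0, 0]}, {"xyz": [0.338, 0.035, 0], "angular": [0, 0, 0]}, {"xyz": [0.338, 0.035, 0.01], "angular": [0, 0, 0]}, {"xyz": [0.338, 0.035, 0.05], "angular": [0, 0, 0]}, {"xyz": [0.338, 0.035, 0.08], "angular": [0, 0, 0]}, {"xyz": [0.338, 0.035, 0.099], "angular": [0, 0, 0]}, {"xyz": [0.338, 0.035, 0.099], "angular": [0, 0, 0]}]}}

```text
clock: 17.55
position: [0.55, 0.3023, 0.0279]
ee_rot: [0.675, 0.737, -0.002, -0.0]
ft_force: [-0.2, 0.0, -0.2]
grip_width: 0.579
grasp_force: 0.0
```

Request:
{"name": "carry_out", "arguments": {"motion": [{"xyz": [0, 0, 0], "angular": [0, 0, 0]}, {"xyz": [0, 0, 0], "angular": [0, 0, 0]}, {"xyz": [0, 0, 0], "angular": [0, 0, 0]}, {"xyz": [0, 0, 0], "angular": [0, 0, 0]}, {"xyz": [0, 0, -0.02], "angular": [0, 0, 0]}, {"xyz": [0, 0, -0.06], "angular": [0, 0, 0]}, {"xyz": [0, 0, -0.1], "angular": [0, 0, 0]}, {"xyz": [-0.05, -0.01, -0.1], "angular": [0, 0, 0]}, {"xyz": [-0.1, -0.02, -0.1], "angular": [0, 0, 0]}, {"xyz": [-0.15, -0.03, -0.1], "angular": [0, 0, 0]}, {"xyz": [-0.2, -0.04, -0.1], "angular": [0, 0, 0]}, {"xyz": [-0.25, -0.05, -0.1], "angular": [0, 0, 0]}], "hand": 0}}

```text
clock: 18.75
position: [0.5232, 0.0538, 0.1308]
ee_rot: [0.675, 0.738, 0.0, 0.001]
ft_force: [1.3, 0.0, 0.2]
grip_width: 0.469
grasp_force: 30.2
```

Run:
```python
from h import *
for i in range(3): c=camera("top")
o=get_obs();print(o["position"],o["ee_rot"],o["grip_width"])
print(sh(o["position"],[.455,-.376,.03]))
```

```text
[0.5237 0.0515 0.1306] [ 0.6775  0.7355 -0.0006  0.001 ] 0.47199271713094826
[-0.42  -0.106  0.101]
```

Request:
{"name": "carry_out", "arguments": {"motion": [{"xyz": [-0.424, -0.106, 0], "angular": [0, 0, 0]}, {"xyz": [-0.424, -0.106, 0], "angular": [0, 0, 0]}, {"xyz": [-0.424, -0.106, 0], "angular": [0, 0, 0]}, {"xyz": [-0.424, -0.106, 0], "angular": [0, 0, 0]}, {"xyz": [-0.424, -0.106, 0], "angular": [0, 0, 0]}, {"xyz": [-0.424, -0.106, 0], "angular": [0, 0, 0]}, {"xyz": [-0.424, -0.106, 0], "angular": [0, 0, 0]}, {"xyz": [-0.424, -0.106, 0], "angular": [0, 0, 0]}, {"xyz": [-0.424, -0.106, 0], "angular": [0, 0, 0]}, {"xyz": [-0.424, -0.106, 0], "angular": [0, 0, 0]}, {"xyz": [-0.424, -0.106, 0.04], "angular": [0, 0, 0]}, {"xyz": [-0.424, -0.106, 0.07], "angular": [0, 0, 0]}]}}

```text
clock: 20.1
position: [0.457, -0.3747, 0.0595]
ee_rot: [0.674, 0.738, 0.0, 0.001]
ft_force: [0.7, 0.4, -1.1]
grip_width: 0.47
grasp_force: 30.2
```

Request:
{"name": "carry_out", "arguments": {"motion": [{"xyz": [0, 0, 0.015], "angular": [0, 0, 0]}, {"xyz": [0, 0, 0.025], "angular": [0, 0, 0]}, {"xyz": [0, 0, 0.031], "angular": [0, 0, 0]}, {"xyz": [0, 0, 0.031], "angular": [0, 0, 0]}]}}

```text
clock: 20.5
position: [0.4561, -0.3758, 0.0296]
ee_rot: [0.675, 0.738, 0.0, 0.0]
ft_force: [-0.1, 0.3, -0.4]
grip_width: 0.473
grasp_force: 30.2
```

Request:
{"name": "carry_out", "arguments": {"motion": [{"xyz": [0, 0, 0.002], "angular": [0, 0, 0]}, {"xyz": [0, 0, 0.002], "angular": [0, 0, 0]}, {"xyz": [0, 0, 0], "angular": [0, 0, 0]}, {"xyz": [0, 0, -0.04], "angular": [0, 0, 0]}, {"xyz": [0, 0, -0.09], "angular": [0, 0, 0]}, {"xyz": [0, 0, -0.14], "angular": [0, 0, 0]}, {"xyz": [0, 0, -0.19], "angular": [0, 0, 0]}, {"xyz": [0, -0.03, -0.23], "angular": [0, 0, 0]}, {"xyz": [0, -0.08, -0.23], "angular": [0, 0, 0]}, {"xyz": [-0.04, -0.12, -0.23], "angular": [0, 0, 0]}, {"xyz": [-0.09, -0.15, -0.23], "angular": [0, 0, 0]}, {"xyz": [-0.14, -0.15, -0.23], "angular": [0, 0, 0]}], "hand": 0.6}}

```text
clock: 21.7
position: [0.3156, -0.5181, 0.2613]
ee_rot: [0.676, 0.737, -0.002, 0.001]
ft_force: [1.7, -0.6, 1.1]
grip_width: 0.599
grasp_force: 0.0
```

Run:
```python
from h import *
snap("top","t3"); snap("side","s3")
t=np.load('pics/t3.npz')['img'][:,:,::-1]; s=np.load('pics/s3.npz')['img'][:,:,::-1]
f=lambda im,x0,y0,x1,y1,k:cv2.resize(im[y0:y1,x0:x1],None,fx=k,fy=k,interpolation=cv2.INTER_CUBIC)
a=f(t,300,170,520,300,2.6); b=f(t,120,170,320,300,2.6); c=f(s,290,100,500,270,2.0)[:338]
can=np.zeros((600,800,3),np.uint8)
can[:338,:520]=f(t,310,170,510,300,2.6)
can[:338,520:800]=f(t,130,180,305,391,1.6)[:338,:280]
can[340:600,:400]=f(s,290,115,490,245,2)
can[340:600,400:800]=f(s,160,230,360,360,2)
cv2.imwrite('pics/c6.png',can)
o=get_obs(); print(o["position"],o["clock"])
```

```text
[ 0.315  -0.5215  0.2577] 21.8
```

View pics/c6.png

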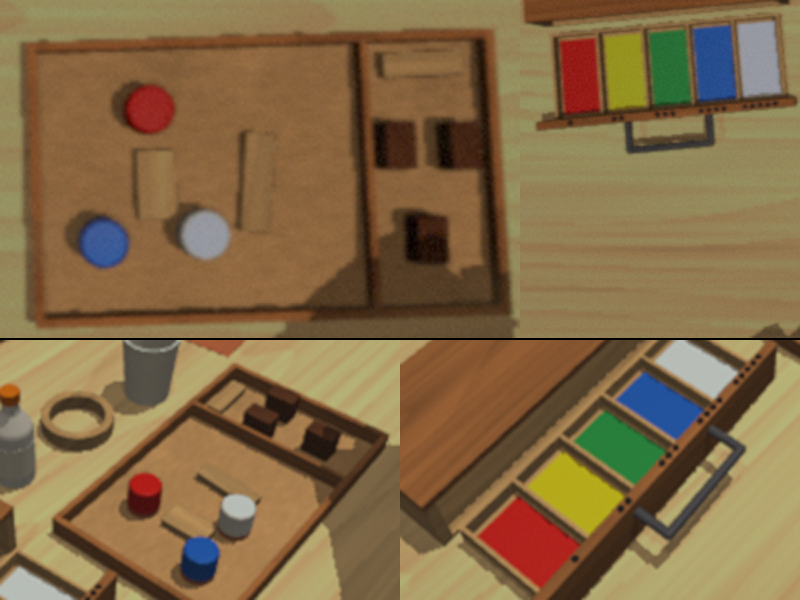

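Request:
{"name": "carry_out", "arguments": {"motion": [{"xyz": [0.361, 0.284, 0], "angular": [0, 0, 0]}, {"xyz": [0.361, 0.284, 0], "angular": [0, 0, 0]}, {"xyz": [0.361, 0.284, 0], "angular": [0, 0, 0]}, {"xyz": [0.361, 0.284, 0], "angular": [0, 0, 0]}, {"xyz": [0.361, 0.284, 0], "angular": [0, 0, 0]}, {"xyz": [0.361, 0.284, 0], "angular": [0, 0, 0]}, {"xyz": [0.361, 0.284, 0], "angular": [0, 0, 0]}, {"xyz": [0.361, 0.284, 0.02], "angular": [0, 0, 0]}, {"xyz": [0.361, 0.284, 0.07], "angular": [0, 0, 0]}, {"xyz": [0.361, 0.284, 0.12], "angular": [0, 0, 0]}, {"xyz": [0.361, 0.284, 0.14], "angular": [0, 0, 0]}, {"xyz": [0.361, 0.284, 0.14], "angular": [0, 0, 0]}], "hand": 0.66, "grip_force": 24}}

```text
clock: 23.0
position: [0.5667, -0.1285, 0.1139]
ee_rot: [0.674, 0.739, -0.002, -0.004]
ft_force: [-1.4, -0.8, -0.5]
grip_width: 0.66
grasp_force: 0.0
```

```bash
cat >> h.py <<'E'
def blobs(fn):
    im=np.load('pics/'+fn+'.npz')['img']; h=cv2.cvtColor(im,cv2.COLOR_RGB2HSV); out={}
    for n,lo,hi in [('red',(170,150,60),(180,255,255)),('red0',(0,190,90),(6,255,255)),('blue',(105,130,60),(125,255,255)),('white',(100,5,130),(140,60,255))]:
        m=cv2.inRange(h,lo,hi); k,l,st,c=cv2.connectedComponentsWithStats(m)
        for i in range(1,k):
            if st[i,4]>60 and (fn[0]!='t' or (315<c[i,0]<455 and 180<c[i,1]<300)): out.setdefault(n,[]).append((np.round(c[i],1).tolist(),int(st[i,4])))
    return out
E
python3 - <<'E'
from h import *
camera("top"); snap("top","t4"); snap("side","s4")
print(blobs('top0'),blobs('t3'),blobs('t4'))
o=get_obs();print(o["position"],o["ee_rot"]); print(sh(o["position"],[.5662,-.1368,.022]))
E
```

```text
{'red0': [([367.3, 211.4], 257)], 'blue': [([349.4, 263.1], 237)], 'white': [([388.8, 260.2], 192)]} {'red0': [([367.2, 211.5], 258)], 'blue': [([349.4, 263.1], 234)], 'white': [([388.8, 260.1], 190)]} {'blue': [([349.4, 263.0], 244)]}
[ 0.5709 -0.1317  0.1218] [0.6752 0.7377 0.0005 0.0012]
[-0.005 -0.005  0.1  ]
```

Run:
```python
from h import *
for f in('s3','s4'): print([b for b in sum(blobs(f).values(),[])])
o=get_obs();print(o["position"],o["ee_rot"]); print(sh(o["position"],[.5662,-.1368,.022]))
```

```text
[([362.3, 187.5], 155), ([224.3, 330.6], 1138), ([389.5, 223.7], 305), ([289.7, 262.2], 667)]
[([362.4, 187.4], 153), ([224.3, 330.6], 1140), ([389.5, 223.8], 309), ([289.7, 262.2], 667)]
[ 0.5709 -0.1317  0.1218] [0.6752 0.7377 0.0005 0.0012]
[-0.005 -0.005  0.1  ]
```

Request:
{"name": "carry_out", "arguments": {"motion": [{"xyz": [0, 0, 0.03], "angular": [0, 0, 0]}, {"xyz": [0, 0, 0.045], "angular": [0, 0, 0]}, {"xyz": [0, 0, 0.045], "angular": [0, 0, 0]}, {"xyz": [0, 0, 0.045], "angular": [0, 0, 0]}]}}

```text
clock: 23.55
position: [0.5705, -0.1315, 0.0758]
ee_rot: [0.675, 0.738, 0.0, 0.001]
ft_force: [-0.5, 0.1, 0.3]
grip_width: 0.661
grasp_force: 0.0
```

Request:
{"name": "carry_out", "arguments": {"motion": [{"xyz": [-0.005, -0.005, 0], "angular": [0, 0, 0]}, {"xyz": [-0.005, -0.005, 0.015], "angular": [0, 0, 0]}, {"xyz": [-0.005, -0.005, 0.03], "angular": [0, 0, 0]}, {"xyz": [-0.005, -0.005, 0.045], "angular": [0, 0, 0]}, {"xyz": [-0.005, -0.005, 0.054], "angular": [0, 0, 0]}, {"xyz": [-0.005, -0.005, 0.054], "angular": [0, 0, 0]}, {"xyz": [-0.005, -0.005, 0.054], "angular": [0, 0, 0]}]}}

```text
clock: 24.25
position: [0.5655, -0.1362, 0.0202]
ee_rot: [0.675, 0.738, 0.0, -0.0]
ft_force: [-0.3, 0.1, 0.7]
grip_width: 0.659
grasp_force: 0.0
```

Request:
{"name": "carry_out", "arguments": {"motion": [{"xyz": [0, 0, 0], "angular": [0, 0, 0]}, {"xyz": [0, 0, 0], "angular": [0, 0, 0]}, {"xyz": [0, 0, 0], "angular": [0, 0, 0]}, {"xyz": [0, 0, 0], "angular": [0, 0, 0]}], "hand": 0}}

```text
clock: 24.65
position: [0.5659, -0.1365, 0.021]
ee_rot: [0.675, 0.738, 0.0, 0.001]
ft_force: [-0.9, -0.2, 5.4]
grip_width: 0.485
grasp_force: 24.9
```

Request:
{"name": "carry_out", "arguments": {"motion": [{"xyz": [0, 0, -0.02], "angular": [0, 0, 0]}, {"xyz": [0, 0, -0.06], "angular": [0, 0, 0]}, {"xyz": [0.01, 0, -0.1], "angular": [0, 0, 0]}, {"xyz": [0.05, 0.001, -0.11], "angular": [0, 0, 0]}, {"xyz": [0.1, 0.002, -0.11], "angular": [0, 0, 0]}, {"xyz": [0.15, 0.003, -0.11], "angular": [0, 0, 0]}, {"xyz": [0.2, 0.004, -0.11], "angular": [0, 0, 0]}, {"xyz": [0.25, 0.005, -0.11], "angular": [0, 0, 0]}, {"xyz": [0.3, 0.005, -0.11], "angular": [0, 0, 0]}, {"xyz": [0.345, 0.006, -0.11], "angular": [0, 0, 0]}, {"xyz": [0.385, 0.007, -0.11], "angular": [0, 0, 0]}, {"xyz": [0.41, 0.007, -0.11], "angular": [0, 0, 0]}]}}

```text
clock: 25.85
position: [0.5346, 0.2761, 0.1302]
ee_rot: [0.674, 0.739, 0.0, -0.001]
ft_force: [0.1, -0.1, -1.8]
grip_width: 0.48
grasp_force: 24.8
```

Request:
{"name": "carry_out", "arguments": {"motion": [{"xyz": [0.025, 0, 0], "angular": [0, 0, 0]}, {"xyz": [0.035, 0, 0], "angular": [0, 0, 0]}, {"xyz": [0.035, 0, 0], "angular": [0, 0, 0]}, {"xyz": [0.035, 0, 0], "angular": [0, 0, 0]}]}}

```text
clock: 26.25
position: [0.5333, 0.306, 0.13]
ee_rot: [0.675, 0.737, -0.0, 0.0]
ft_force: [-0.8, 0.2, -0.7]
grip_width: 0.487
grasp_force: 24.8
```

Request:
{"name": "carry_out", "arguments": {"motion": [{"xyz": [0, 0, 0.02], "angular": [0, 0, 0]}, {"xyz": [0, 0, 0.045], "angular": [0, 0, 0]}, {"xyz": [0, 0, 0.07], "angular": [0, 0, 0]}, {"xyz": [0, 0, 0.085], "angular": [0, 0, 0]}, {"xyz": [0, 0, 0.094], "angular": [0, 0, 0]}, {"xyz": [0, 0, 0.099], "angular": [0, 0, 0]}, {"xyz": [0, 0, 0.101], "angular": [0, 0, 0]}, {"xyz": [0, 0, 0.102], "angular": [0, 0, 0]}, {"xyz": [0, 0, 0.102], "angular": [0, 0, 0]}]}}

```text
clock: 27.15
position: [0.5331, 0.3076, 0.0289]
ee_rot: [0.675, 0.738, 0.0, 0.0]
ft_force: [0.3, 0.4, -1.1]
grip_width: 0.483
grasp_force: 24.8
```

Request:
{"name": "carry_out", "arguments": {"motion": [{"xyz": [0, 0, 0.001], "angular": [0, 0, 0]}, {"xyz": [0, 0, 0.001], "angular": [0, 0, 0]}, {"xyz": [0, 0, 0.002], "angular": [0, 0, 0]}, {"xyz": [0, 0, 0.002], "angular": [0, 0, 0]}]}}

```text
clock: 27.55
position: [0.5328, 0.3074, 0.0262]
ee_rot: [0.675, 0.738, -0.0, 0.0]
ft_force: [0.2, -0.3, -1.1]
grip_width: 0.481
grasp_force: 24.8
```

Request:
{"name": "carry_out", "arguments": {"motion": [{"xyz": [0, 0, 0.001], "angular": [0, 0, 0]}, {"xyz": [0, 0, 0.001], "angular": [0, 0, 0]}, {"xyz": [0, 0, 0.002], "angular": [0, 0, 0]}, {"xyz": [0, 0, 0.002], "angular": [0, 0, 0]}]}}

```text
clock: 27.95
position: [0.5342, 0.3075, 0.026]
ee_rot: [0.675, 0.738, 0.001, 0.001]
ft_force: [-0.1, -3.4, 12.4]
grip_width: 0.481
grasp_force: 26.0
```

Request:
{"name": "carry_out", "arguments": {"motion": [{"xyz": [0, 0, -0.001], "angular": [0, 0, 0]}, {"xyz": [0, 0, -0.001], "angular": [0, 0, 0]}, {"xyz": [0, 0, -0.001], "angular": [0, 0, 0]}, {"xyz": [0, 0, -0.015], "angular": [0, 0, 0]}, {"xyz": [0, 0, -0.04], "angular": [0, 0, 0]}, {"xyz": [0, 0, -0.08], "angular": [0, 0, 0]}, {"xyz": [-0.02, -0.005, -0.11], "angular": [0, 0, 0]}, {"xyz": [-0.065, -0.02, -0.12], "angular": [0, 0, 0]}, {"xyz": [-0.11, -0.033, -0.12], "angular": [0, 0, 0]}, {"xyz": [-0.157, -0.047, -0.12], "angular": [0, 0, 0]}, {"xyz": [-0.205, -0.06, -0.12], "angular": [0, 0, 0]}, {"xyz": [-0.24, -0.07, -0.12], "angular": [0, 0, 0]}], "hand": 0.66}}

```text
clock: 29.15
position: [0.4838, 0.0591, 0.1451]
ee_rot: [0.676, 0.737, -0.0, 0.001]
ft_force: [1.4, -0.2, -1.2]
grip_width: 0.661
grasp_force: 0.0
```

Run:
```python
from h import *
camera("top"); snap("top","t5"); snap("side","s5"); camera("top")
for f in('s4','s5','top0','t5'): print(f,blobs(f))
o=get_obs();print(o["position"],o["ee_rot"]); print(sh(o["position"],[.4555,-.0971,.021]))
```

```text
s4 {'red0': [([362.4, 187.4], 153), ([224.3, 330.6], 1140)], 'blue': [([389.5, 223.8], 309), ([289.7, 262.2], 667)]}
s5 {'red0': [([223.1, 328.6], 978)], 'blue': [([389.5, 223.8], 310), ([289.1, 261.8], 665)]}
top0 {'red0': [([367.3, 211.4], 257)], 'blue': [([349.4, 263.1], 237)], 'white': [([388.8, 260.2], 192)]}
t5 {'blue': [([349.6, 263.1], 236)], 'white': [([388.8, 260.1], 191)]}
[0.4846 0.0616 0.1452] [0.6756 0.7373 0.0002 0.0006]
[-0.155 -0.043  0.124]
```

Request:
{"name": "carry_out", "arguments": {"motion": [{"xyz": [-0.04, -0.011, 0], "angular": [0, 0, 0]}, {"xyz": [-0.08, -0.022, 0], "angular": [0, 0, 0]}, {"xyz": [-0.12, -0.033, 0], "angular": [0, 0, 0]}, {"xyz": [-0.145, -0.04, 0], "angular": [0, 0, 0]}, {"xyz": [-0.155, -0.043, 0.01], "angular": [0, 0, 0]}, {"xyz": [-0.155, -0.043, 0.03], "angular": [0, 0, 0]}, {"xyz": [-0.155, -0.043, 0.055], "angular": [0, 0, 0]}, {"xyz": [-0.155, -0.043, 0.065], "angular": [0, 0, 0]}, {"xyz": [-0.155, -0.043, 0.065], "angular": [0, 0, 0]}]}}

```text
clock: 30.25
position: [0.4549, -0.0942, 0.0781]
ee_rot: [0.674, 0.739, -0.0, -0.001]
ft_force: [0.2, 0.2, -0.1]
grip_width: 0.661
grasp_force: 0.0
```

Run:
```python
from h import *
camera("top")
o=get_obs();print(o["position"],o["ee_rot"]); print(sh(o["position"],[.4555,-.0971,.021]))
```

```text
[ 0.4555 -0.0947  0.0792] [ 0.6742  0.7386  0.0001 -0.0006]
[-0.002 -0.     0.058]
```

Request:
{"name": "carry_out", "arguments": {"motion": [{"xyz": [-0.002, 0, 0.015], "angular": [0, 0, 0]}, {"xyz": [-0.002, 0, 0.03], "angular": [0, 0, 0]}, {"xyz": [-0.002, 0, 0.045], "angular": [0, 0, 0]}, {"xyz": [-0.002, 0, 0.055], "angular": [0, 0, 0]}, {"xyz": [-0.002, 0, 0.058], "angular": [0, 0, 0]}, {"xyz": [-0.002, 0, 0.058], "angular": [0, 0, 0]}]}}

```text
clock: 30.9
position: [0.4559, -0.0979, 0.0217]
ee_rot: [0.675, 0.738, 0.0, 0.0]
ft_force: [-0.4, 0.2, 0.8]
grip_width: 0.659
grasp_force: 0.0
```

Request:
{"name": "carry_out", "arguments": {"motion": [{"xyz": [0, 0, 0], "angular": [0, 0, 0]}, {"xyz": [0, 0, 0], "angular": [0, 0, 0]}, {"xyz": [0, 0, 0], "angular": [0, 0, 0]}, {"xyz": [0, 0, 0], "angular": [0, 0, 0]}], "hand": 0}}

```text
clock: 31.3
position: [0.4562, -0.0981, 0.0222]
ee_rot: [0.675, 0.738, 0.0, 0.001]
ft_force: [-1.5, 0.6, 6.5]
grip_width: 0.485
grasp_force: 24.2
```

Run:
```python
from h import *
o=get_obs();print(o["position"],o["ee_rot"])
for y in(-.064,-.127): p=U2W(-.0757,y); print(p,sh(o["position"],[*p,.027]))
```

```text
[ 0.4562 -0.0981  0.0222] [0.6749 0.7379 0.0002 0.0007]
[0.5506 0.1189] [ 0.208  0.113 -0.005]
[0.5562 0.0562] [ 0.145  0.113 -0.005]
```

Request:
{"name": "carry_out", "arguments": {"motion": [{"xyz": [0, 0, -0.02], "angular": [0, 0, 0]}, {"xyz": [0, 0, -0.06], "angular": [0, 0, 0]}, {"xyz": [0.01, 0.005, -0.1], "angular": [0, 0, 0]}, {"xyz": [0.04, 0.022, -0.11], "angular": [0, 0, 0]}, {"xyz": [0.075, 0.04, -0.11], "angular": [0, 0, 0]}, {"xyz": [0.11, 0.06, -0.11], "angular": [0, 0, 0]}, {"xyz": [0.15, 0.082, -0.11], "angular": [0, 0, 0]}, {"xyz": [0.185, 0.1, -0.11], "angular": [0, 0, 0]}, {"xyz": [0.203, 0.11, -0.11], "angular": [0, 0, 0]}, {"xyz": [0.208, 0.113, -0.11], "angular": [0, 0, 0]}, {"xyz": [0.208, 0.113, -0.11], "angular": [0, 0, 0]}, {"xyz": [0.208, 0.113, -0.11], "angular": [0, 0, 0]}]}}

```text
clock: 32.5
position: [0.5495, 0.1176, 0.1312]
ee_rot: [0.675, 0.737, -0.0, 0.0]
ft_force: [-0.7, -0.3, -0.7]
grip_width: 0.479
grasp_force: 24.7
```

Request:
{"name": "carry_out", "arguments": {"motion": [{"xyz": [0, 0, 0.02], "angular": [0, 0, 0]}, {"xyz": [0, 0, 0.045], "angular": [0, 0, 0]}, {"xyz": [0, 0, 0.07], "angular": [0, 0, 0]}, {"xyz": [0, 0, 0.085], "angular": [0, 0, 0]}, {"xyz": [0, 0, 0.094], "angular": [0, 0, 0]}, {"xyz": [0, 0, 0.099], "angular": [0, 0, 0]}, {"xyz": [0, 0, 0.102], "angular": [0, 0, 0]}, {"xyz": [0, 0, 0.102], "angular": [0, 0, 0]}, {"xyz": [0, 0, 0.103], "angular": [0, 0, 0]}, {"xyz": [0, 0, 0.103], "angular": [0, 0, 0]}]}}

```text
clock: 33.5
position: [0.5499, 0.1192, 0.0287]
ee_rot: [0.675, 0.738, 0.0, 0.0]
ft_force: [-0.5, -0.1, -1.2]
grip_width: 0.485
grasp_force: 24.7
```

Request:
{"name": "carry_out", "arguments": {"motion": [{"xyz": [0, 0, 0.001], "angular": [0, 0, 0]}, {"xyz": [0, 0, 0.001], "angular": [0, 0, 0]}, {"xyz": [0, 0, 0.0015], "angular": [0, 0, 0]}, {"xyz": [0, 0, 0.0015], "angular": [0, 0, 0]}, {"xyz": [0, 0, 0.002], "angular": [0, 0, 0]}, {"xyz": [0, 0, 0.002], "angular": [0, 0, 0]}]}}

```text
clock: 34.1
position: [0.5504, 0.1192, 0.0272]
ee_rot: [0.675, 0.738, 0.001, 0.001]
ft_force: [-0.8, -1.4, 7.7]
grip_width: 0.484
grasp_force: 25.4
```

Request:
{"name": "carry_out", "arguments": {"motion": [{"xyz": [0, 0, 0], "angular": [0, 0, 0]}, {"xyz": [0, 0, -0.001], "angular": [0, 0, 0]}, {"xyz": [0, 0, -0.001], "angular": [0, 0, 0]}, {"xyz": [0, 0, -0.015], "angular": [0, 0, 0]}, {"xyz": [0, 0, -0.04], "angular": [0, 0, 0]}, {"xyz": [0, 0, -0.08], "angular": [0, 0, 0]}, {"xyz": [-0.01, -0.005, -0.11], "angular": [0, 0, 0]}, {"xyz": [-0.05, -0.02, -0.12], "angular": [0, 0, 0]}, {"xyz": [-0.09, -0.036, -0.12], "angular": [0, 0, 0]}, {"xyz": [-0.13, -0.052, -0.12], "angular": [0, 0, 0]}, {"xyz": [-0.16, -0.063, -0.12], "angular": [0, 0, 0]}, {"xyz": [-0.165, -0.066, -0.12], "angular": [0, 0, 0]}], "hand": 0.66}}

```text
clock: 35.3
position: [0.4976, -0.0554, 0.147]
ee_rot: [0.677, 0.736, -0.001, 0.001]
ft_force: [0.3, -0.4, -0.3]
grip_width: 0.661
grasp_force: 0.0
```

Run:
```python
from h import *
camera("top"); snap("top","t6"); snap("side","s6"); camera("top")
for f in('t6',): print(f,blobs(f))
o=get_obs();print(o["position"],o["ee_rot"]); print(sh(o["position"],[.4617,-.181,.021]))
t=np.load('pics/t6.npz')['img'][:,:,::-1]; s=np.load('pics/s6.npz')['img'][:,:,::-1]
f=lambda im,x0,y0,x1,y1,k:cv2.resize(im[y0:y1,x0:x1],None,fx=k,fy=k,interpolation=cv2.INTER_CUBIC)
cv2.imwrite('pics/c7.png',np.vstack([f(t,120,170,520,300,2),f(s,120,140,520,310,2)]))
```

```text
t6 {'white': [([390.2, 259.9], 152)]}
[ 0.4989 -0.0496  0.1468] [0.6744 0.7384 0.0004 0.0002]
[-0.128 -0.049  0.126]
```

View pics/c7.png

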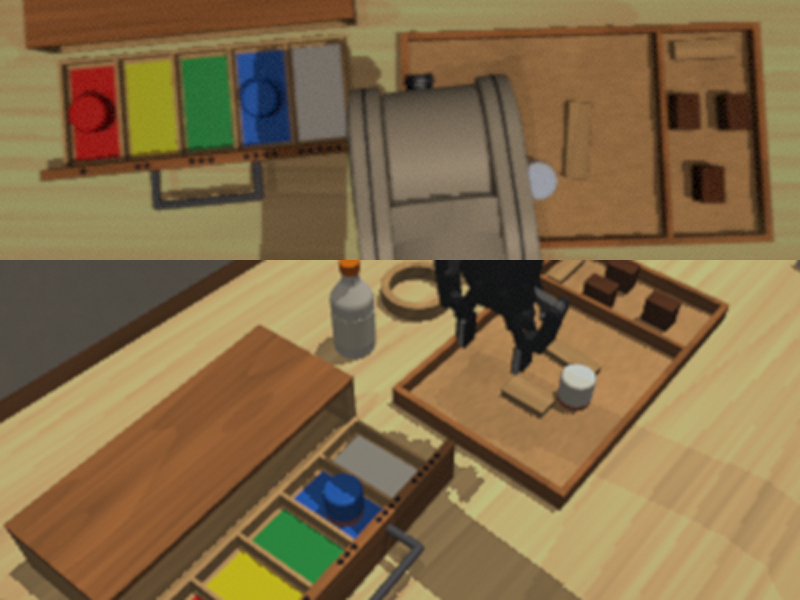

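Request:
{"name": "carry_out", "arguments": {"motion": [{"xyz": [-0.03, -0.012, 0], "angular": [0, 0, 0]}, {"xyz": [-0.07, -0.027, 0], "angular": [0, 0, 0]}, {"xyz": [-0.105, -0.04, 0], "angular": [0, 0, 0]}, {"xyz": [-0.123, -0.047, 0], "angular": [0, 0, 0]}, {"xyz": [-0.128, -0.049, 0.01], "angular": [0, 0, 0]}, {"xyz": [-0.128, -0.049, 0.03], "angular": [0, 0, 0]}, {"xyz": [-0.128, -0.049, 0.055], "angular": [0, 0, 0]}, {"xyz": [-0.128, -0.049, 0.065], "angular": [0, 0, 0]}, {"xyz": [-0.128, -0.049, 0.065], "angular": [0, 0, 0]}]}}

```text
clock: 36.4
position: [0.4608, -0.1808, 0.0799]
ee_rot: [0.674, 0.739, 0.0, -0.002]
ft_force: [0.2, -0.5, -0.2]
grip_width: 0.664
grasp_force: 0.0
```

Run:
```python
from h import *
camera("top"); snap("side","s7")
print(proj('s7',[.4617,-.181,.048]))
im=np.load('pics/s7.npz')['img']; h=cv2.cvtColor(im,cv2.COLOR_RGB2HSV)
for f in('s6','s7'):
    i=np.load(f'pics/{f}.npz')['img'][180:225,390:430].astype(int); m=(i.min(2)>110)&(i.max(2)-i.min(2)<40); v,u=np.nonzero(m); print(f,m.sum(),u.mean()+390,v.mean()+180)
o=get_obs();print(o["position"],o["ee_rot"]); print(sh(o["position"],[.4617,-.181,.021]))
```

```text
[408.9 197.2]
s6 174 408.9655172413793 197.88505747126436
s7 143 409.44055944055947 197.4125874125874
[ 0.4619 -0.182   0.0819] [0.6743 0.7384 0.0003 0.0001]
[ 0.001 -0.     0.061]
```

Request:
{"name": "carry_out", "arguments": {"motion": [{"xyz": [0, 0, 0.015], "angular": [0, 0, 0]}, {"xyz": [0, 0, 0.03], "angular": [0, 0, 0]}, {"xyz": [0, 0, 0.045], "angular": [0, 0, 0]}, {"xyz": [0, 0, 0.056], "angular": [0, 0, 0]}, {"xyz": [0, 0, 0.06], "angular": [0, 0, 0]}, {"xyz": [0, 0, 0.06], "angular": [0, 0, 0]}]}}

```text
clock: 37.1
position: [0.4608, -0.1826, 0.0206]
ee_rot: [0.675, 0.738, -0.0, -0.001]
ft_force: [0.1, -1.0, 0.1]
grip_width: 0.657
grasp_force: 0.0
```

Request:
{"name": "carry_out", "arguments": {"motion": [{"xyz": [0, 0, 0], "angular": [0, 0, 0]}, {"xyz": [0, 0, 0], "angular": [0, 0, 0]}, {"xyz": [0, 0, 0], "angular": [0, 0, 0]}, {"xyz": [0, 0, 0], "angular": [0, 0, 0]}], "hand": 0}}

```text
clock: 37.5
position: [0.4615, -0.1831, 0.0218]
ee_rot: [0.675, 0.738, 0.0, 0.001]
ft_force: [0.2, -0.2, 2.6]
grip_width: 0.484
grasp_force: 24.5
```

Run:
```python
from h import *
o=get_obs();print(o["position"],o["ee_rot"])
p=U2W(-.0757,-.127); print(p,sh(o["position"],[*p,.027]))
```

```text
[ 0.4615 -0.1831  0.0218] [0.675  0.7379 0.0001 0.0005]
[0.5562 0.0562] [ 0.23   0.116 -0.005]
```

Request:
{"name": "carry_out", "arguments": {"motion": [{"xyz": [0, 0, -0.02], "angular": [0, 0, 0]}, {"xyz": [0, 0, -0.06], "angular": [0, 0, 0]}, {"xyz": [0.01, 0.005, -0.1], "angular": [0, 0, 0]}, {"xyz": [0.04, 0.02, -0.11], "angular": [0, 0, 0]}, {"xyz": [0.08, 0.04, -0.11], "angular": [0, 0, 0]}, {"xyz": [0.12, 0.06, -0.11], "angular": [0, 0, 0]}, {"xyz": [0.16, 0.081, -0.11], "angular": [0, 0, 0]}, {"xyz": [0.2, 0.101, -0.11], "angular": [0, 0, 0]}, {"xyz": [0.222, 0.112, -0.11], "angular": [0, 0, 0]}, {"xyz": [0.229, 0.116, -0.11], "angular": [0, 0, 0]}, {"xyz": [0.229, 0.116, -0.11], "angular": [0, 0, 0]}, {"xyz": [0.229, 0.116, -0.11], "angular": [0, 0, 0]}]}}

```text
clock: 38.7
position: [0.556, 0.0539, 0.1311]
ee_rot: [0.675, 0.737, -0.001, 0.0]
ft_force: [0.3, -0.5, -0.5]
grip_width: 0.487
grasp_force: 24.6
```

Request:
{"name": "carry_out", "arguments": {"motion": [{"xyz": [0, 0, 0.02], "angular": [0, 0, 0]}, {"xyz": [0, 0, 0.045], "angular": [0, 0, 0]}, {"xyz": [0, 0, 0.07], "angular": [0, 0, 0]}, {"xyz": [0, 0, 0.085], "angular": [0, 0, 0]}, {"xyz": [0, 0, 0.094], "angular": [0, 0, 0]}, {"xyz": [0, 0, 0.099], "angular": [0, 0, 0]}, {"xyz": [0, 0, 0.101], "angular": [0, 0, 0]}, {"xyz": [0, 0, 0.102], "angular": [0, 0, 0]}, {"xyz": [0, 0, 0.103], "angular": [0, 0, 0]}, {"xyz": [0, 0, 0.103], "angular": [0, 0, 0]}]}}

```text
clock: 39.7
position: [0.5566, 0.0555, 0.0287]
ee_rot: [0.675, 0.738, 0.0, 0.0]
ft_force: [-0.2, 0.3, -0.6]
grip_width: 0.483
grasp_force: 24.6
```

Request:
{"name": "carry_out", "arguments": {"motion": [{"xyz": [0, 0, 0.001], "angular": [0, 0, 0]}, {"xyz": [0, 0, 0.001], "angular": [0, 0, 0]}, {"xyz": [0, 0, 0.0015], "angular": [0, 0, 0]}, {"xyz": [0, 0, 0.0015], "angular": [0, 0, 0]}]}}

```text
clock: 40.1
position: [0.5564, 0.0555, 0.0268]
ee_rot: [0.675, 0.738, 0.0, 0.0]
ft_force: [0.1, -0.5, 0.2]
grip_width: 0.482
grasp_force: 24.7
```

Request:
{"name": "carry_out", "arguments": {"motion": [{"xyz": [0, 0, 0.0005], "angular": [0, 0, 0]}, {"xyz": [0, 0, 0.001], "angular": [0, 0, 0]}, {"xyz": [0, 0, 0.001], "angular": [0, 0, 0]}]}}

```text
clock: 40.4
position: [0.5571, 0.0556, 0.0267]
ee_rot: [0.675, 0.738, 0.001, 0.001]
ft_force: [-1.0, -1.0, 7.2]
grip_width: 0.483
grasp_force: 25.4
```

Request:
{"name": "carry_out", "arguments": {"motion": [{"xyz": [0, 0, 0], "angular": [0, 0, 0]}, {"xyz": [0, 0, -0.001], "angular": [0, 0, 0]}, {"xyz": [0, 0, -0.001], "angular": [0, 0, 0]}, {"xyz": [0, 0, -0.015], "angular": [0, 0, 0]}, {"xyz": [0, 0, -0.04], "angular": [0, 0, 0]}, {"xyz": [0, 0, -0.08], "angular": [0, 0, 0]}, {"xyz": [0, 0, -0.11], "angular": [0, 0, 0]}, {"xyz": [0.02, -0.03, -0.12], "angular": [0, 0, 0]}, {"xyz": [0.05, -0.06, -0.12], "angular": [0, 0, 0]}, {"xyz": [0.085, -0.09, -0.12], "angular": [0, 0, 0]}, {"xyz": [0.12, -0.105, -0.12], "angular": [0, 0, 0]}, {"xyz": [0.129, -0.108, -0.12], "angular": [0, 0, 0]}], "hand": 0.66}}

```text
clock: 41.6
position: [0.4351, 0.178, 0.147]
ee_rot: [0.673, 0.74, 0.0, 0.001]
ft_force: [1.0, 0.7, -0.1]
grip_width: 0.661
grasp_force: 0.0
```

Request:
{"name": "carry_out", "arguments": {"motion": [{"xyz": [0, 0, 0], "angular": [0, 0, 0]}, {"xyz": [0, 0, 0], "angular": [0, 0, 0]}, {"xyz": [0, 0, 0], "angular": [0, 0, 0]}, {"xyz": [0, 0, 0], "angular": [0, 0, 0]}], "hand": 0.35}}

```text
clock: 42.0
position: [0.4378, 0.1734, 0.1457]
ee_rot: [0.676, 0.737, -0.0, -0.0]
ft_force: [0.5, 0.1, 0.2]
grip_width: 0.349
grasp_force: 0.0
```

Run:
```python
from h import *
snap("top","t8"); snap("side","s8")
o=get_obs();print(o["position"],o["ee_rot"],o["grip_width"]); print(sh(o["position"],[.4382,.1741,.031]))
t=np.load('pics/t8.npz')['img'][:,:,::-1]; s=np.load('pics/s8.npz')['img'][:,:,::-1]
f=lambda im,x0,y0,x1,y1,k:cv2.resize(im[y0:y1,x0:x1],None,fx=k,fy=k,interpolation=cv2.INTER_CUBIC)
cv2.imwrite('pics/c8.png',np.vstack([f(t,120,170,520,300,2),f(s,120,160,520,330,2)]))
```

```text
[0.4376 0.1738 0.1457] [ 0.6754  0.7374 -0.0001 -0.0002] 0.35381175563944744
[0.    0.001 0.115]
```

View pics/c8.png

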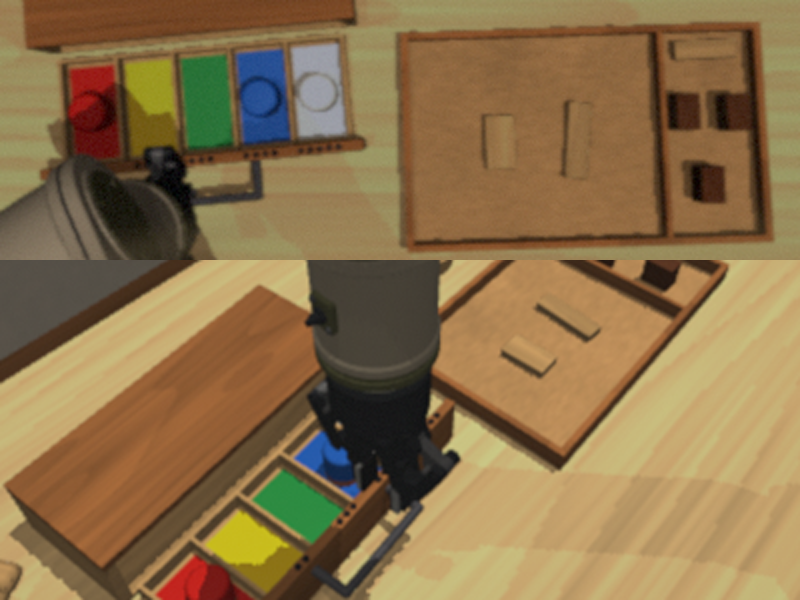

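Request:
{"name": "carry_out", "arguments": {"motion": [{"xyz": [0, 0, 0.03], "angular": [0, 0, 0]}, {"xyz": [0, 0, 0.06], "angular": [0, 0, 0]}, {"xyz": [0, 0, 0.085], "angular": [0, 0, 0]}, {"xyz": [0, 0, 0.105], "angular": [0, 0, 0]}, {"xyz": [0, 0, 0.114], "angular": [0, 0, 0]}, {"xyz": [0, 0, 0.114], "angular": [0, 0, 0]}]}}

```text
clock: 42.7
position: [0.4367, 0.1741, 0.031]
ee_rot: [0.675, 0.738, -0.001, -0.001]
ft_force: [-1.1, -0.4, 0.9]
grip_width: 0.35
grasp_force: 0.0
```

Request:
{"name": "carry_out", "arguments": {"motion": [{"xyz": [0, 0, 0], "angular": [0, 0, 0]}, {"xyz": [0, 0, 0], "angular": [0, 0, 0]}, {"xyz": [0, 0, 0], "angular": [0, 0, 0]}, {"xyz": [0, 0, 0], "angular": [0, 0, 0]}, {"xyz": [0, 0, 0], "angular": [0, 0, 0]}], "hand": 0}}

```text
clock: 43.2
position: [0.4382, 0.1746, 0.0328]
ee_rot: [0.675, 0.738, 0.001, 0.001]
ft_force: [0.5, 0.3, 7.7]
grip_width: 0.104
grasp_force: 24.0
```

Request:
{"name": "carry_out", "arguments": {"motion": [{"xyz": [0, 0.002, 0], "angular": [0, 0, 0]}, {"xyz": [0, 0.007, 0], "angular": [0, 0, 0]}, {"xyz": [0, 0.014, 0], "angular": [0, 0, 0]}, {"xyz": [0, 0.022, 0], "angular": [0, 0, 0]}, {"xyz": [0, 0.03, 0], "angular": [0, 0, 0]}, {"xyz": [0, 0.038, 0], "angular": [0, 0, 0]}, {"xyz": [0, 0.046, 0], "angular": [0, 0, 0]}, {"xyz": [0, 0.054, 0], "angular": [0, 0, 0]}, {"xyz": [0, 0.062, 0], "angular": [0, 0, 0]}, {"xyz": [0, 0.069, 0], "angular": [0, 0, 0]}, {"xyz": [0, 0.075, 0], "angular": [0, 0, 0]}, {"xyz": [0, 0.08, 0], "angular": [0, 0, 0]}]}}

```text
clock: 44.4
position: [0.5177, 0.1819, 0.0328]
ee_rot: [0.675, 0.738, 0.001, 0.0]
ft_force: [-1.8, 0.8, 8.6]
grip_width: 0.101
grasp_force: 24.1
```

Request:
{"name": "carry_out", "arguments": {"motion": [{"xyz": [0, 0.005, 0], "angular": [0, 0, 0]}, {"xyz": [0, 0.011, 0], "angular": [0, 0, 0]}, {"xyz": [0, 0.018, 0], "angular": [0, 0, 0]}, {"xyz": [0, 0.024, 0], "angular": [0, 0, 0]}, {"xyz": [0, 0.03, 0], "angular": [0, 0, 0]}, {"xyz": [0, 0.035, 0], "angular": [0, 0, 0]}, {"xyz": [0, 0.04, 0], "angular": [0, 0, 0]}, {"xyz": [0, 0.044, 0], "angular": [0, 0, 0]}, {"xyz": [0, 0.046, 0], "angular": [0, 0, 0]}, {"xyz": [0, 0.048, 0], "angular": [0, 0, 0]}, {"xyz": [0, 0.049, 0], "angular": [0, 0, 0]}, {"xyz": [0, 0.049, 0], "angular": [0, 0, 0]}]}}

```text
clock: 45.6
position: [0.5664, 0.1864, 0.0329]
ee_rot: [0.675, 0.738, 0.001, 0.0]
ft_force: [-0.8, 1.0, 5.9]
grip_width: 0.106
grasp_force: 23.9
```

Request:
{"name": "carry_out", "arguments": {"motion": [{"xyz": [0, 0.001, 0], "angular": [0, 0, 0]}, {"xyz": [0, 0.0015, 0], "angular": [0, 0, 0]}, {"xyz": [0, 0.002, 0], "angular": [0, 0, 0]}, {"xyz": [0, 0.0025, 0], "angular": [0, 0, 0]}, {"xyz": [0, 0.0025, 0], "angular": [0, 0, 0]}, {"xyz": [0, 0.0025, 0], "angular": [0, 0, 0]}]}}

```text
clock: 46.2
position: [0.5677, 0.1865, 0.0328]
ee_rot: [0.675, 0.738, -0.0, -0.0]
ft_force: [-6.6, -1.0, 11.3]
grip_width: 0.104
grasp_force: 24.4
```

Request:
{"name": "carry_out", "arguments": {"motion": [{"xyz": [0, 0, 0], "angular": [0, 0, 0]}, {"xyz": [0, 0, 0], "angular": [0, 0, 0]}, {"xyz": [0, 0, 0], "angular": [0, 0, 0]}, {"xyz": [0, 0, -0.03], "angular": [0, 0, 0]}, {"xyz": [0, 0, -0.07], "angular": [0, 0, 0]}, {"xyz": [0, 0, -0.12], "angular": [0, 0, 0]}, {"xyz": [-0.02, -0.03, -0.16], "angular": [0, 0, 0]}, {"xyz": [-0.05, -0.06, -0.18], "angular": [0, 0, 0]}, {"xyz": [-0.09, -0.09, -0.2], "angular": [0, 0, 0]}, {"xyz": [-0.13, -0.1, -0.2], "angular": [0, 0, 0]}, {"xyz": [-0.17, -0.11, -0.2], "angular": [0, 0, 0]}, {"xyz": [-0.21, -0.11, -0.2], "angular": [0, 0, 0]}], "hand": 0.33}}

```text
clock: 47.4
position: [0.4763, -0.0348, 0.2324]
ee_rot: [0.675, 0.738, -0.0, 0.001]
ft_force: [0.8, -0.3, -0.8]
grip_width: 0.331
grasp_force: 0.0
```

Run:
```python
from h import *
camera("top"); snap("top","t9"); snap("side","s9")
t=np.load('pics/t9.npz')['img'][:,:,::-1]; s=np.load('pics/s9.npz')['img'][:,:,::-1]
f=lambda im,x0,y0,x1,y1,k:cv2.resize(im[y0:y1,x0:x1],None,fx=k,fy=k,interpolation=cv2.INTER_CUBIC)
cv2.imwrite('pics/c9.png',np.vstack([f(t,120,100,520,300,2)[:300],f(s,120,160,520,310,2)]))
o=get_obs(); print(o["position"],o["ft_force"],o["clock"])
```

```text
[ 0.4771 -0.0357  0.2317] [0.421  0.7171 0.2336] 47.55
```

View pics/c9.png

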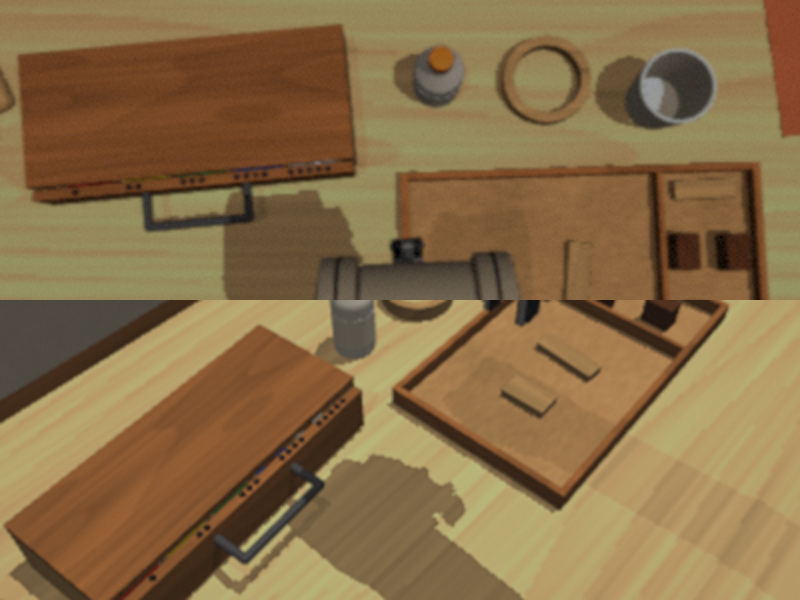

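```bash
python3 -c "
from workcell import *
print(hand_in())"
```

```text
the job is handed in; nothing more can be done
None
```

I moved all three packing blocks to the wood bay, stood red, blue and white (the only pieces there) in their matching pockets in that order, pushed the drawer shut to its stop, and handed the job in. After shutting I could no longer see the pieces to confirm they were still standing.

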